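Close up the fuse bases, then bring the fuse over in the tongs

ROBOT

A 7-joint arm with a two-finger parallel gripper is mounted at the origin on the work surface. World frame = base frame: x ahead of the robot, y to its left, z up, the work surface at z = 0. Lengths are in m, angles in rad, forces in N, time in s.
With the tool pointing down it reaches from about 0.4 to 0.85 m from the base axis. Payload 10.4 kg.
Tool frame: the origin (TCP) lies at the very end of the fingers, on their centre line; the grasp point (between the pads) lies 19 mm behind it; z points along the fingers, y is the direction in which the jaws open and shut (so a half turn about z gives the same grasp; the last joint's range is limited). The gripper opens to 85 mm and grips with 20 to 120 N. Pads are 22 mm wide; open, the fingers measure 114 mm over their backs; the gripper's body (76 mm by 85 mm) begins 54 mm behind the grasp point. The pads swing forward as they close: fully open they stand 13 mm farther back than shut.
Start: joints at [-1.247, 0.332, -0.065, 1.46, 0.022, 1.35, -0.088], TCP at [0.212, 0.588, 0.231] pointing down, gripper open.
Joint ranges: [-2.6, 2.6], [-0.5, 2.12], [-1.47, 1.34], [0.16, 2.42], [-1.27, 4.41], [0.06, 2.06], [-2.6, 2.6]. Speed limits (rad/s): [2.22, 2.22, 2.79, 2.79, 3.14, 3.14, 3.14].

INTERFACE

Orientations are given as a rotation vector (axis times angle).
In Python, from bench import get_state, get_image, calibration, finish_job gives the robot as it stands.
- The arm moves only by the tool carry_out, never from a script. Its argument "plan" is one flat list of numbers, 7 for each row, row after row: the shift along the tool's x, y, z scaled (see below), then the turn, a rotation vector about the tool's x, y, z scaled (see below), then the opening, from -1 (shut) to 1 (fully open), so that 0 is half open. A call has 1 to 12 rows; each row shifts and turns the commanded pose from where the row before left it, along the tool's axes as they then stand; what a row does not reach is not made up. The controller multiplies each number of a shift by 0.12 m and each number of a turn by 8 degrees. A row lasts 1/8 s, in which the tool goes at most 62.5 mm and 10.7 degrees, less where a joint would pass 70% of its speed; a pose out of reach is approached as far as the arm can. A call with a number of a shift or a turn outside -1 to 1 is refused whole. A call with a gripper value outside its range is refused whole. The fingers move at their own pace and stop on an object; "newtons" is the grip in N (left out, the last holds). Time passes only in rows, so rows that do not move let the fingers close. It gives the time, the measured TCP pose, the force and the opening at its end, in the units of the state.
- get_state(): the state, without advancing time (a new reading comes with each control period).
- get_image(name): name is "scene" or "top" or "wrist"; returns the picture (384x512x3 uint8, red, green, blue); there is no depth.
- calibration(name): a dict with "K" (3x3 intrinsics, pixels), "distortion" ([k1, k2, p1, p2, k3] as OpenCV has them; the pictures are not rectified), "world_from_camera" (4x4, takes a point from camera to world coordinates); the wrist camera has in their place "mount" (4x4, takes a point from camera to tool coordinates, whose origin is the TCP and whose axes are the flange's). Camera axes: x right, y up, looking along -z (the intrinsics and any distortion apply to the point x, -y, -z); pixel columns grow to the right and rows downward; lengths in m; the calibration is good to about 2 mm. A picture is of the moment at which its call begins: read the wrist's pose just before it. calibration takes no time and is no camera call.
- finish_job(): hands the job in, once; it reports no verdict.
The state is a dict: "time_s": time; "joint_positions": joint angles; "joint_velocities": joint speeds; "joint_torque": joint torques, N m; "position": TCP position; "eef_rot": TCP orientation; "wrist_force": force on the tool from outside, world axes, zero at the start; "moment": the same for the moment, N m; "opening": finger opening in m.
Only numpy, scipy, OpenCV 4.12 (cv2) and the standard library are available. Lean on these libraries where they do the work, as an engineer would, in place of code of your own. Each camera call takes 0.05 s, during which the arm holds its last target.

TASK

On the mounting board, push the loose empty fuse base along its rail until it sits flush against the two loaded bases. Then take the spring tongs, pick up the fat fuse from the rubber mat with them (never touch it with the gripper itself) and hold it upright over the opening of that base, about 8 cm clear above it; finish while holding it there, with the base still flush, and leave the slim fuse and the wire spool where they stand.

Things in the scene. Friction and masses are not known exactly. Their poses are not given: they have to be found in the camera images.
- bank_face (a point): Centre of the side face of the two loaded fuse bases that the loose one must butt against; fixed, 42 mm above the table. y runs along the steel rail, out of the face, towards the loose base; x is across the rail. The loaded bases lie on the -y side, each 64 mm (x) by 36 mm (y), tops 75 mm above the table, a steel fuse end 22 mm thick standing 12 mm out of each.
- base_mid (a point): Centre of the loose empty base: grey plastic block 64 mm (x, across the rail) by 36 mm (y, along it) by 65 mm high, 0.25 kg, straddling the rail with about 1 mm play, sliding freely. Centre 42 mm, top 75 mm above the table. A round black opening in the middle of its top takes the fuse. Flush, its centre is 18 mm out from bank_face; the gap starts at 20 to 50 mm.
- fuse_mid (a point): Centre of the fat fuse: upright cylinder, 22 mm in diameter and 58 mm high, white ceramic with steel end caps, about 50 g, standing on a black rubber mat (170 x 250 mm, 3 mm thick). z is its long axis, so its centre starts 32 mm above the table.
- fuse: The same fat fuse; this origin is the centre of its lower end, z along it.
- slim_fuse_mid (a point): Centre of the slim fuse, 14 mm in diameter and 51 mm high, standing on the same mat: leave it alone.
- tongs_grip (a point): Where to grip the spring tongs: midway between their two black finger paddles, 15 mm above the table. The tongs lie on edge, 30 mm high, 0.13 kg; x points along them to the jaws, y across, z up. Paddles: 50 mm long (x), centred here, 30 mm high, 55 mm over their outsides when open (60 mm at their front ends). The hinged end is 108 mm behind.
- tongs_mouth (a point): Midway between the two rubber jaws of the tongs, 105 mm ahead (x) of tongs_grip, half-way up their 30 mm height. The jaws reach 17 mm ahead of and 20 mm behind this point, 57 mm apart when open, 70 mm over their outsides; the opening shrinks by 2.1 mm for each mm that the paddles are squeezed.
- tongs: The hinge block of the tongs, carrying both jaws; origin below tongs_grip on the underside, same axes. A spring keeps them open: 5 N on the paddles starts to close them, 8 N closes them on the fuse. Squeezed to 52 mm over the paddles they can be carried with open jaws; with the fuse in the jaws the paddles measure about 40 mm. Grip with 20 N or more to hold the fuse.
- jaw_left: The tongs' arm on their +y side, with its jaw; origin at its hinge on the centre line, 90 mm behind tongs_grip.
- jaw_right: The tongs' arm on their -y side, with its jaw; same origin.
- board: The aluminium mounting board, 150 x 280 mm, 10 mm thick, fixed on the table; origin under its centre, y along the rail. The rail, 35 mm wide and 7.5 mm high on the board, ends 10 mm short of the board's edge on the open side, 173 mm out from bank_face.
- spool: Bystander: white wire spool, 60 mm in diameter, 44 mm high; origin under its centre.

How it is judged:
By the outcome, as a careful person would: the job done as asked, in the order asked, and still so for the second after the job is handed in, while the arm keeps its last pose, push and grip.
It also fails if it takes over 61 s, if anything falls off the work surface, if the arm or the gripper's body presses on something with over 40 N, if the wrist force passes 120 N, or if a joint passes its speed limit or range.

## Working session

There is one attempt and no reset: what is moved stays moved. The work goes in short steps, Python scripts to look and compute and a tool call to move; the robot and the scene stay as the last step left them, time stands still between calls to the robot, and variables do not carry over. Pictures are saved under pics/ and viewed, and the job is handed in when it is done.

Besides the shell and the picture viewer there is one more tool, called as name(argument=value, ...), one argument or row to a line, values as JSON. carry_out: Moves the arm, as the interface text tells. Its arguments: {"type":"object","properties":{"plan":{"type":"array"},"newtons":{"type":"number"}},"required":["plan"]}

```bash
mkdir -p pics; ls; cat > h.py <<'E'
import numpy as np,cv2
from bench import get_state,get_image,calibration
from scipy.spatial.transform import Rotation as R
def snap(n,f):
    s=get_state(); im=get_image(n); cv2.imwrite('pics/'+f,cv2.cvtColor(im,cv2.COLOR_RGB2BGR)); return im,s
def cam(n,s=None):
    c=calibration(n)
    if 'mount' in c:
        T=np.eye(4);T[:3,:3]=R.from_rotvec(s['eef_rot']).as_matrix();T[:3,3]=s['position'];T=T@np.array(c['mount'])
    else: T=np.array(c['world_from_camera'])
    return np.array(c['K']),np.array(c['distortion']),T
def onplane(px,z,n,s=None):
    K,D,T=cam(n,s)
    p=cv2.undistortPoints(np.array(px,float).reshape(-1,1,2),K,D).reshape(-1,2)
    d=np.c_[p[:,0],-p[:,1],-np.ones(len(p))]@T[:3,:3].T
    o=T[:3,3]; return o+d*((z-o[2])/d[:,2])[:,None]
def proj(P,n,s=None):
    K,D,T=cam(n,s)
    c=(np.atleast_2d(P)-T[:3,3])@T[:3,:3]
    return cv2.projectPoints(c*[1,-1,-1],np.zeros(3),np.zeros(3),K,D)[0].reshape(-1,2)
E
python3 - <<'E'
from h import *
for n in ['scene','top','wrist']:
    im,s=snap(n,n+'0.png'); K,D,T=cam(n,s); print(n,K.round(1).tolist(),D,T.round(3).tolist())
print(s)
E
```

```text
pics
scene [[371.2, 0.0, 258.0], [0.0, 371.2, 186.4], [0.0, 0.0, 1.0]] [-0.06775569  0.          0.          0.          0.        ] [[-0.611, -0.652, 0.449, 0.942], [0.791, -0.494, 0.361, 0.323], [-0.013, 0.576, 0.817, 0.815], [0.0, 0.0, 0.0, 1.0]]
top [[436.4, 0.0, 260.7], [0.0, 436.4, 193.3], [0.0, 0.0, 1.0]] [-0.08239118  0.          0.          0.          0.        ] [[-0.004, 0.994, -0.108, 0.412], [-0.999, -0.008, -0.036, -0.001], [-0.037, 0.108, 0.994, 1.03], [0.0, 0.0, 0.0, 1.0]]
wrist [[319.5, 0.0, 255.8], [0.0, 319.5, 189.6], [0.0, 0.0, 1.0]] [-0.04528911  0.          0.          0.          0.        ] [[0.34, -0.906, -0.251, 0.149], [0.941, 0.327, 0.093, 0.611], [-0.002, -0.267, 0.964, 0.373], [0.0, 0.0, 0.0, 1.0]]
{'time_s': 0.1, 'joint_positions': array([-1.24658293,  0.33281861, -0.06469673,  1.46085444,  0.02157799,
        1.349856  , -0.08848953]), 'joint_velocities': array([-1.37421510e-04, -5.54487427e-04, -9.28264870e-04, -2.13062621e-03,
        2.75546170e-04,  1.36921292e-03, -6.28331349e-06]), 'joint_torque': array([ 1.55627320e-03, -6.26750064e+01,  4.94795095e-02, -3.92432106e+01,
        1.64842437e-02,  7.09520114e-03,  4.92045922e-05]), 'position': array([0.21232663, 0.5874873 , 0.23059063]), 'eef_rot': array([-5.41982186e-01, -3.09430409e+00,  1.93026213e-03]), 'wrist_force': array([ 0.03476773, -0.02224476,  0.02016792]), 'moment': array([ 0.00812055, -0.05072232,  0.01299647]), 'opening': 0.08531404789951076}
```

View pics/top0.png

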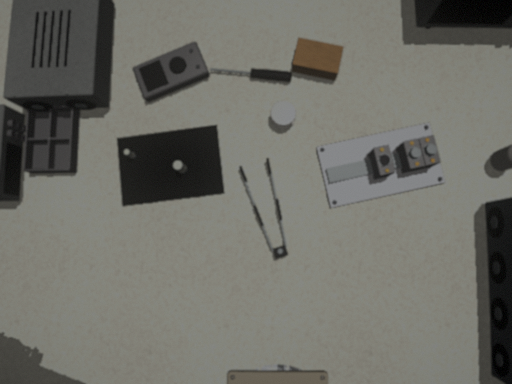

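View pics/scene0.png

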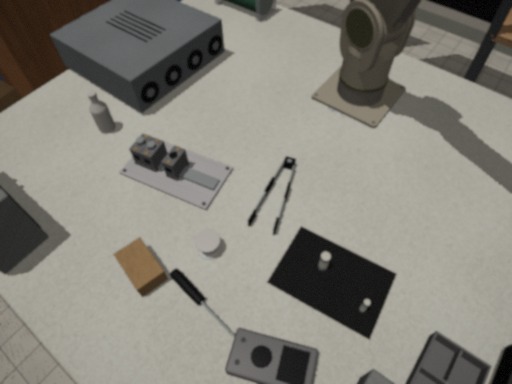

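View pics/wrist0.png

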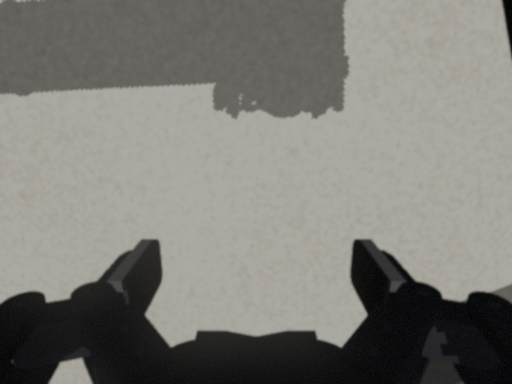

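```bash
python3 - <<'E'
from h import *
im=cv2.imread('pics/top0.png')
a=cv2.resize(im[115:215,310:450],None,fx=5,fy=5,interpolation=cv2.INTER_CUBIC); cv2.imwrite('pics/c1.png',a)
a=cv2.resize(im[115:265,110:300],None,fx=4,fy=4,interpolation=cv2.INTER_CUBIC); cv2.imwrite('pics/c2.png',a)
im=cv2.imread('pics/scene0.png')
a=cv2.resize(im[125:225,110:250],None,fx=5,fy=5,interpolation=cv2.INTER_CUBIC); cv2.imwrite('pics/c3.png',a)
print(onplane([[280,252],[242,172],[268,162],[257,217],[279,210]],.03,'top').round(3))
print(onplane([[182,172]],.003,'top').round(3),onplane([[383,160]],.075,'top').round(3),onplane([[283,115]],.044,'top').round(3))
print(onplane([[322,150],[334,205],[428,126],[440,182]],.01,'top').round(3))
E
```

```text
[[ 0.386 -0.008  0.03 ]
 [ 0.571  0.079  0.03 ]
 [ 0.594  0.018  0.03 ]
 [ 0.466  0.044  0.03 ]
 [ 0.482 -0.006  0.03 ]]
[[0.576 0.226 0.003]] [[ 0.588 -0.237  0.075]] [[ 0.701 -0.017  0.044]]
[[ 0.625 -0.11   0.01 ]
 [ 0.494 -0.135  0.01 ]
 [ 0.682 -0.365  0.01 ]
 [ 0.546 -0.387  0.01 ]]
```

View pics/c1.png

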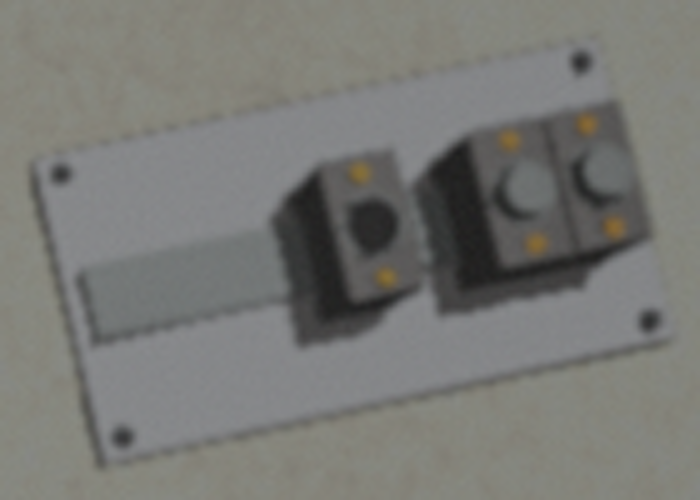

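View pics/c2.png

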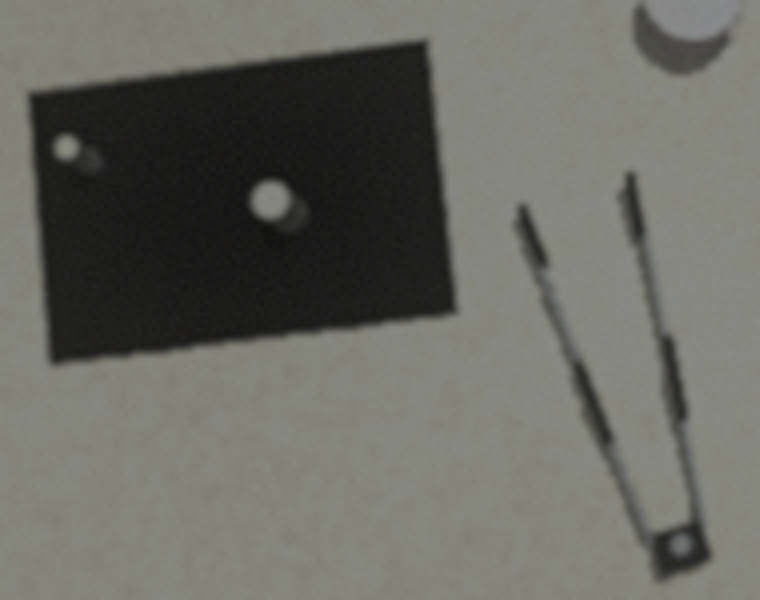

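View pics/c3.png

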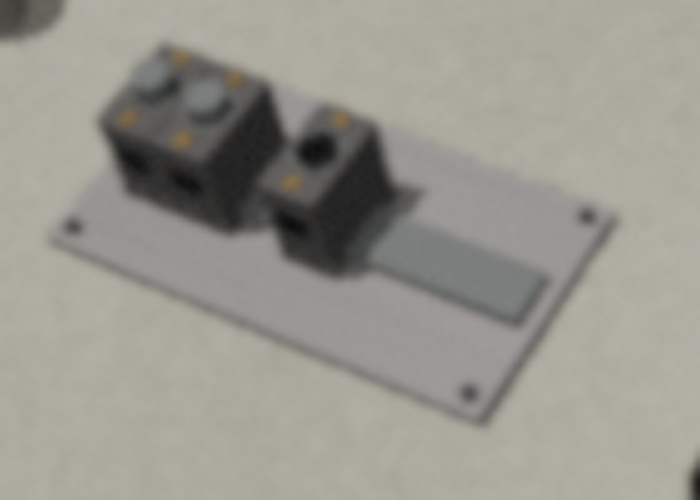

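```bash
python3 - <<'E'
from h import *
def c1(p): return (np.array(p)+.5)/5-.5+[310,115]
def c2(p): return (np.array(p)+.5)/4-.5+[110,115]
def c3(p): return (np.array(p)+.5)/5-.5+[110,125]
P=onplane(c1([[361,172],[387,277]]),.075,'top'); print('base top',P.mean(0),np.linalg.norm(P[0]-P[1]))
Q=onplane(c3([[341,120],[291,183]]),.075,'scene'); print('base scene',Q.mean(0))
H=onplane(c1([[61,174],[123,437],[581,63],[649,321]]),.01,'top')
y=H[:2].mean(0)-H[2:].mean(0); print('rail y', y, np.degrees(np.arctan2(y[1],y[0])), np.linalg.norm(y)); print('board c',H.mean(0))
H=onplane(c3([[587,216],[469,393],[73,227]]),.01,'scene');y2=H[1]-H[2];print('scene',np.degrees(np.arctan2(y2[1],y2[0])))
E_=onplane(c1([[471,133],[503,270]]),.075,'top'); print('face top edge',E_, E_.mean(0))
L=onplane(c1([[321,165],[353,306],[391,152],[421,292]]),.075,'top'); print('loose corners',L)
T=onplane(c2([[680,545],[592,403],[675,378],[532,236],[635,207]]),.03,'top'); print('tongs',T.round(4))
pm=(T[1]+T[2])/2; jm=(T[3]+T[4])/2
x=jm-T[0]; print(pm,jm,np.degrees(np.arctan2(x[1],x[0])),np.linalg.norm(jm-pm),np.linalg.norm(T[1]-T[2]),np.linalg.norm(T[3]-T[4]),np.linalg.norm(pm-T[0]))
F=onplane(c2([[271,201]]),.061,'top'); S=onplane(c2([[67,147]]),.054,'top'); print('fuse',F,'slim',S)
print('fuse px scene',proj(F,'scene'),proj([.7,-.017,.044],'scene'))
E
```

```text
base top [ 0.58888868 -0.24051134  0.075     ] 0.04828862670833136
base scene [ 0.58926801 -0.24292394  0.075     ]
rail y [-0.05267674  0.25027284  0.        ] 101.88596719751523 0.25575639119713056
board c [ 0.5899669  -0.24758979  0.01      ]
scene 102.03316528644757
face top edge [[ 0.62993099 -0.28555681  0.075     ]
 [ 0.56802694 -0.29710114  0.075     ]] [ 0.59897896 -0.29132897  0.075     ]
loose corners [[ 0.61582261 -0.21791942  0.075     ]
 [ 0.55241326 -0.2298704   0.075     ]
 [ 0.62150749 -0.24936889  0.075     ]
 [ 0.5584394  -0.26022476  0.075     ]]
tongs [[ 0.3885 -0.0071  0.03  ]
 [ 0.4696  0.0428  0.03  ]
 [ 0.4837 -0.0049  0.03  ]
 [ 0.5668  0.0774  0.03  ]
 [ 0.5833  0.0175  0.03  ]]
[0.47664994 0.01891494 0.03      ] [0.57504071 0.04740202 0.03      ] 16.27560207487808 0.10243171842120076 0.04973785652043953 0.062118418143638894 0.0919120696722868
fuse [[0.58366717 0.22384695 0.061     ]] slim [[0.61825382 0.34642738 0.054     ]]
fuse px scene [[326.35310092 255.61039227]] [[210.19642398 237.54661691]]
```

```bash
cat >> h.py <<'E'
def goto(pos,yawx,show=True):
    """shift (tool axes, units) and turn(units) for pointing down with tool x at yawx deg (mod 180)"""
    s=get_state(); Rc=R.from_rotvec(s['eef_rot']); 
    best=None
    for a in (0,180):
        t=np.radians(yawx+a); xx=np.array([np.cos(t),np.sin(t),0]); zz=np.array([0,0,-1.]); M=np.c_[xx,np.cross(zz,xx),zz]
        rv=(Rc.inv()*R.from_matrix(M)).as_rotvec(degrees=True)
        if best is None or np.linalg.norm(rv)<np.linalg.norm(best): best=rv
    d=Rc.inv().apply(np.array(pos)-s['position'])/.12
    print('pos',s['position'].round(4),'xyaw',np.degrees(np.arctan2(*Rc.apply([1,0,0])[1::-1])).round(1),'z',Rc.apply([0,0,1]).round(3),'j7',s['joint_positions'].round(2),'open',s['opening'],'F',s['wrist_force'].round(2),'t',s['time_s'])
    print('shift units (current tool axes)',d.round(3),'turn units',(best/8).round(3))
E
python3 - <<'E'
from h import *
u=np.array([-.206,.9785,0]); c=np.array([.589,-.2415,0])
p=c+u*(.018+.055); p[2]=.12; print(p)
goto(p,101.9); goto(p,11.9)
E
```

```text
[ 0.573962  -0.1700695  0.12     ]
pos [0.2123 0.5875 0.2307] xyaw 160.1 z [-0.    -0.001 -1.   ] j7 [-1.25  0.33 -0.06  1.46  0.02  1.35 -0.09] open 0.08556816602808633 F [-1.31  0.22  0.15] t 0.15
shift units (current tool axes) [-4.98  -4.912  0.928] turn units [-7.000e-03  4.000e-03  7.279e+00]
pos [0.2123 0.5875 0.2307] xyaw 160.1 z [-0.    -0.001 -1.   ] j7 [-1.25  0.33 -0.06  1.46  0.02  1.35 -0.09] open 0.08556816602808633 F [-1.31  0.22  0.15] t 0.15
shift units (current tool axes) [-4.98  -4.912  0.928] turn units [-8.000e-03 -2.000e-03 -3.971e+00]
```

carry_out(
  plan=[0, 0, 0, 0, 0, 1, -1, 0, 0, 0, 0, 0, 1, -1, 0, 0, 0, 0, 0, 1, -1, 0, 0, 0, 0, 0, 1, -1, 0, 0, 0, 0, 0, 1, -1, 0, 0, 0, 0, 0, 1, -1, 0, 0, 0, 0, 0, 1, -1, 0, 0, 0, 0, 0, 1, -1, 0, 0, 0, 0, 0, 1, -1],
  newtons=40,
)

```text
time_s: 1.27
position: [0.2123, 0.5876, 0.231]
eef_rot: [2.262, 2.18, -0.001]
wrist_force: [-0.5, 0.3, -1.1]
opening: 0.0
```

```bash
python3 - <<'E'
from h import *
goto([.574,-.170,.2],11.9)
E
```

```text
pos [0.2123 0.5876 0.231 ] xyaw 87.9 z [-0.    -0.001 -1.   ] j7 [-1.38  0.33  0.1   1.47 -0.03  1.35 -1.31] open 1.8168418932777408e-05 F [-0.49  0.3  -1.12] t 1.275
shift units (current tool axes) [-6.197  3.247  0.261] turn units [2.000e-03 4.000e-03 9.496e+00]
```

carry_out(
  plan=[-0.26, 0.135, 0.01, 0, 0, 0, -1, -0.26, 0.135, 0.01, 0, 0, 0, -1, -0.26, 0.135, 0.01, 0, 0, 0, -1, -0.26, 0.135, 0.01, 0, 0, 0, -1, -0.26, 0.135, 0.01, 0, 0, 0, -1, -0.26, 0.135, 0.01, 0, 0, 0, -1, -0.26, 0.135, 0.01, 0, 0, 0, -1, -0.26, 0.135, 0.01, 0, 0, 0, -1, -0.26, 0.135, 0.01, 0, 0, 0, -1, -0.26, 0.135, 0.01, 0, 0, 0, -1, -0.26, 0.135, 0.01, 0, 0, 0, -1, -0.26, 0.135, 0.01, 0, 0, 0, -1],
)

```text
time_s: 2.78
position: [0.3948, 0.2061, 0.2168]
eef_rot: [-2.257, -2.185, -0.0]
wrist_force: [-0.0, 0.1, 0.9]
opening: 0.0001
```

carry_out(
  plan=[-0.26, 0.135, 0.01, 0, 0, 0, -1, -0.26, 0.135, 0.01, 0, 0, 0, -1, -0.26, 0.135, 0.01, 0, 0, 0, -1, -0.26, 0.135, 0.01, 0, 0, 0, -1, -0.26, 0.135, 0.01, 0, 0, 0, -1, -0.26, 0.135, 0.01, 0, 0, 0, -1, -0.26, 0.135, 0.01, 0, 0, 0, -1, -0.26, 0.135, 0.01, 0, 0, 0, -1, -0.26, 0.135, 0.01, 0, 0, 0, -1, -0.26, 0.135, 0.01, 0, 0, 0, -1, -0.26, 0.135, 0.01, 0, 0, 0, -1],
)

```text
time_s: 4.15
position: [0.5618, -0.1424, 0.2034]
eef_rot: [-2.257, -2.185, 0.0]
wrist_force: [-0.0, 0.5, 0.1]
opening: 0.0
```

carry_out(
  plan=[0, 0, 0, 0, 0, 1, -1, 0, 0, 0, 0, 0, 1, -1, 0, 0, 0, 0, 0, 1, -1, 0, 0, 0, 0, 0, 1, -1, 0, 0, 0, 0, 0, 1, -1, 0, 0, 0, 0, 0, 1, -1, 0, 0, 0, 0, 0, 1, -1, 0, 0, 0, 0, 0, 1, -1, 0, 0, 0, 0, 0, 1, -1, 0, 0, 0, 0, 0, 0.5, -1],
)

```text
time_s: 5.4
position: [0.5613, -0.1413, 0.2034]
eef_rot: [-3.124, -0.327, 0.001]
wrist_force: [-0.2, 0.3, 0.8]
opening: 0.0001
```

```bash
python3 - <<'E'
from h import *
goto([.574,-.170,.035],11.9)
snap('wrist','w1.png'); snap('scene','s1.png')
E
```

```text
pos [ 0.5613 -0.1413  0.2034] xyaw 12.0 z [-0.  0. -1.] j7 [-0.67  0.39  1.07  1.67 -0.35  1.29 -0.9 ] open 0.00010879900375280686 F [-0.17  0.29  0.77] t 5.4
shift units (current tool axes) [0.055 0.256 1.404] turn units [-0.001  0.003  0.006]
```

View pics/w1.png

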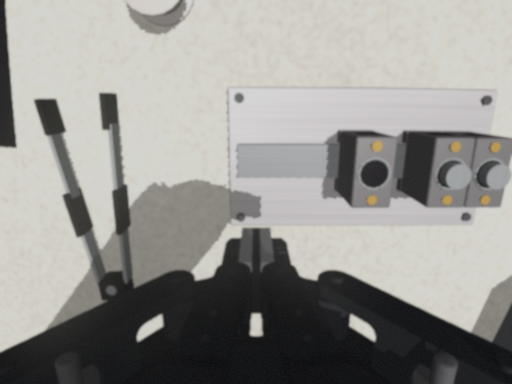

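```bash
python3 - <<'E'
from h import *
s=get_state()
P=onplane([[376,146],[372,200]],.075,'wrist',s);print(P.mean(0))
E=onplane([[430,133],[434,206]],.075,'wrist',s);print('face',E.mean(0))
T=onplane([[112,291],[78,214],[122,209],[50,117],[109,110]],.03,'wrist',s);print(T.round(4));pm=(T[1]+T[2])/2;jm=(T[3]+T[4])/2;x=jm-T[0];print(pm,jm,np.degrees(np.arctan2(x[1],x[0])))
E
```

```text
[ 0.59019288 -0.24086273  0.075     ]
face [ 0.60374171 -0.29075813  0.075     ]
[[ 0.3905 -0.0105  0.03  ]
 [ 0.4763  0.0334  0.03  ]
 [ 0.4921 -0.0126  0.03  ]
 [ 0.5723  0.0679  0.03  ]
 [ 0.5907  0.0103  0.03  ]]
[0.48420718 0.01036998 0.03      ] [0.58150478 0.03912196 0.03      ] 14.549555367525103
```

carry_out(
  plan=[0.03, 0.12, 0.2, 0, 0, 0, -1, 0.03, 0.12, 0.2, 0, 0, 0, -1, 0, 0, 0.25, 0, 0, 0, -1, 0, 0, 0.25, 0, 0, 0, -1, 0, 0, 0.25, 0, 0, 0, -1, 0, 0, 0.25, 0, 0, 0, -1, 0, 0, 0, 0, 0, 0, -1],
)

```text
time_s: 6.38
position: [0.573, -0.1677, 0.0339]
eef_rot: [-3.123, -0.334, 0.006]
wrist_force: [0.5, -0.7, 0.6]
opening: 0.0002
```

```bash
python3 - <<'E'
from h import *
u=np.array([-.206,.9785,0])
goto(np.array([.5951,-.2721,.035])+u*.033,11.9)
snap('wrist','w2.png')
E
```

```text
pos [ 0.573  -0.1677  0.0339] xyaw 12.2 z [-0.004  0.001 -1.   ] j7 [-0.47  0.63  0.89  1.77 -0.56  1.03 -0.72] open 0.0002383777771022513 F [ 0.52 -0.75  0.62] t 6.375
shift units (current tool axes) [-0.003  0.614 -0.01 ] turn units [-0.01   0.026  0.039]
```

View pics/w2.png

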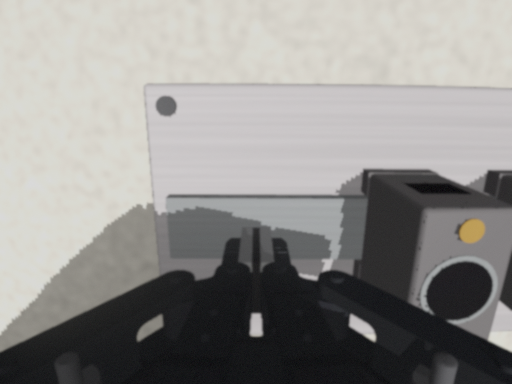

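carry_out(
  plan=[0, 0.1, 0, 0, 0, 0, -1, 0, 0.1, 0, 0, 0, 0, -1, 0, 0.08, 0, 0, 0, 0, -1, 0, 0.05, 0, 0, 0, 0, -1, 0, 0.05, 0, 0, 0, 0, -1, 0, 0.05, 0, 0, 0, 0, -1, 0, 0.05, 0, 0, 0, 0, -1, 0, 0.03, 0, 0, 0, 0, -1, 0, 0.03, 0, 0, 0, 0, -1],
)

```text
time_s: 7.55
position: [0.5894, -0.2248, 0.04]
eef_rot: [-3.11, -0.337, -0.002]
wrist_force: [-29.7, 40.5, 71.7]
opening: -0.0004
```

carry_out(
  plan=[0, 0.02, 0, 0, 0, 0, -1, 0, 0.02, 0, 0, 0, 0, -1, 0, 0.02, 0, 0, 0, 0, -1],
)

```text
time_s: 7.92
position: [0.5915, -0.2311, 0.038]
eef_rot: [-3.111, -0.339, -0.002]
wrist_force: [-18.9, 38.6, 46.1]
opening: -0.0003
```

```bash
python3 - <<'E'
from h import *
u=np.array([-.206,.9785,0])
goto(np.array([.5951,-.2721,.035])+u*.033,11.9)
snap('wrist','w3.png')
E
```

```text
pos [ 0.5915 -0.2311  0.038 ] xyaw 12.4 z [ 0.     0.012 -1.   ] j7 [-0.32  0.69  0.86  1.66 -0.59  1.08 -0.63] open -0.0002783048854128373 F [-18.94  38.6   46.1 ] t 7.925
shift units (current tool axes) [-0.041  0.065  0.024] turn units [-0.087 -0.019  0.069]
```

View pics/w3.png

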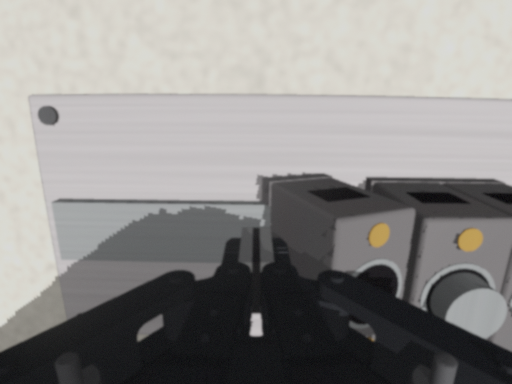

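carry_out(
  plan=[0, -0.05, 0, 0, 0, 0, -1, 0, -0.1, 0, 0, 0, 0, -1, 0, -0.1, -0.05, 0, 0, 0, 0, -1, 0, 0, -0.1, 0, 0, 0, -1],
)

```text
schema error: expected a multiple of 7 numbers
```

carry_out(
  plan=[0, -0.05, 0, 0, 0, 0, -1, 0, -0.1, 0, 0, 0, 0, -1, 0, -0.1, -0.05, 0, 0, 0, -1, 0, 0, -0.1, 0, 0, 0, -1],
)

```text
time_s: 8.48
position: [0.5829, -0.2081, 0.0537]
eef_rot: [-3.123, -0.334, 0.002]
wrist_force: [0.2, -1.1, 0.5]
opening: -0.0003
```

```bash
python3 - <<'E'
from h import *
u=np.array([-.206,.9785,0])
goto(np.array([.5951,-.2721,.035])+u*.033,11.9)
snap('wrist','w4.png');snap('scene','s4.png');snap('top','t4.png')
a=cv2.imread('pics/s4.png');cv2.imwrite('pics/s4c.png',cv2.resize(a[80:230,80:280],None,fx=4,fy=4,interpolation=2))
a=cv2.imread('pics/t4.png');cv2.imwrite('pics/t4c.png',cv2.resize(a[100:230,300:460],None,fx=4,fy=4,interpolation=2))
E
```

```text
pos [ 0.5829 -0.2081  0.0537] xyaw 12.2 z [-0.001  0.001 -1.   ] j7 [-0.39  0.64  0.9   1.7  -0.56  1.08 -0.68] open -0.00032149151130006373 F [ 0.17 -1.1   0.47] t 8.475
shift units (current tool axes) [-0.012  0.268  0.155] turn units [-0.008  0.009  0.037]
```

View pics/w4.png

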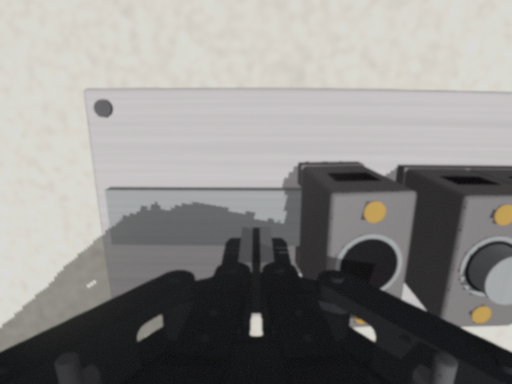

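View pics/s4c.png

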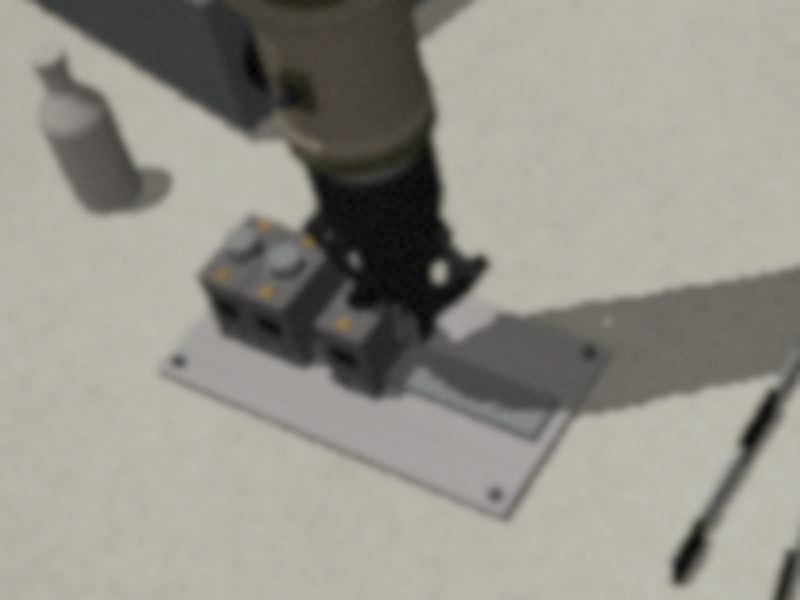

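View pics/t4c.png

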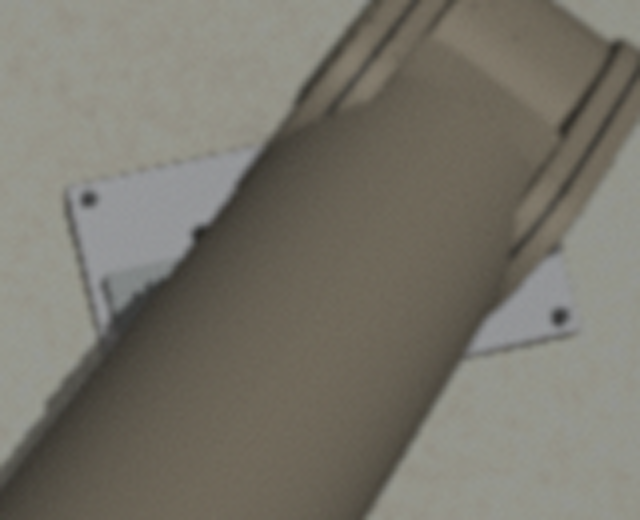

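carry_out(
  plan=[0, -0.2, -0.2, 0, 0, 0, -1, 0, -0.2, -0.1, 0, 0, 0, -1, 0, 0, 0, 0, 0, -1, -1, 0, 0, 0, 0, 0, -1, -1, 0, 0, 0, 0, 0, -1, -1, 0, 0, 0, 0, 0, -1, -1, 0, 0, 0, 0, 0, -1, -1, 0, 0, 0, 0, 0, -1, -1, 0, 0, 0, 0, 0, -1, -1, 0, 0, 0, 0, 0, -1, -1, 0, 0, 0, 0, 0, -1, -1, 0, 0, 0, 0, 0, -1, -1],
)

```text
time_s: 10.12
position: [0.573, -0.163, 0.0895]
eef_rot: [-2.176, -2.266, 0.001]
wrist_force: [-0.2, -0.8, 0.1]
opening: 0.0002
```

carry_out(
  plan=[0, 0, 0, 0, 0, -1, -1, 0, 0, 0, 0, 0, -0.2, -1],
)

```text
time_s: 10.38
position: [0.573, -0.163, 0.0896]
eef_rot: [-1.983, -2.436, 0.0]
wrist_force: [0.5, -0.5, 0.5]
opening: -0.0002
```

```bash
python3 - <<'E'
from h import *
u=np.array([-.206,.9785,0])
goto(np.array([.5951,-.2721,.04])+u*.100,101.9)
snap('wrist','w5.png');snap('top','t5.png')
a=cv2.imread('pics/t5.png');cv2.imwrite('pics/t5c.png',cv2.resize(a[100:230,300:460],None,fx=4,fy=4,interpolation=2))
E
```

```text
pos [ 0.573  -0.163   0.0896] xyaw 101.7 z [-0.  0. -1.] j7 [-0.29  0.44  0.62  1.73 -0.28  1.06  0.62] open -0.00020871086821936118 F [ 0.48 -0.46  0.49] t 10.375
shift units (current tool axes) [-0.094 -0.007  0.413] turn units [-0.001 -0.001 -0.024]
```

View pics/w5.png

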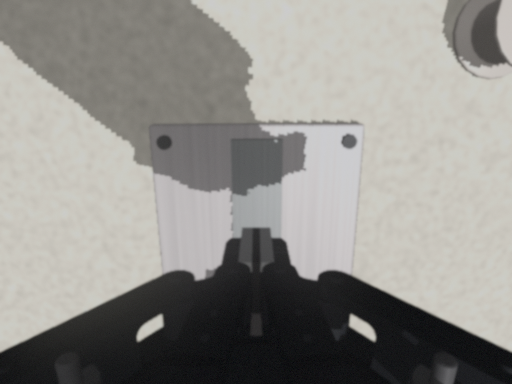

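View pics/t5c.png

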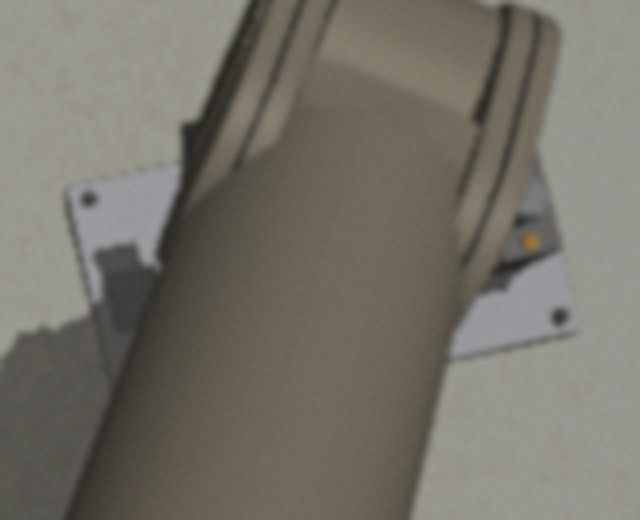

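carry_out(
  plan=[0, 0, 0.12, 0, 0, 0, -1, 0, 0, 0.12, 0, 0, 0, -1, 0, 0, 0.12, 0, 0, 0, -1, -0.1, 0, 0, 0, 0, 0, -1, -0.1, 0, 0, 0, 0, 0, -1, -0.08, 0, 0, 0, 0, 0, -1, -0.06, 0, 0, 0, 0, 0, -1, -0.05, 0, 0, 0, 0, 0, -1, -0.05, 0, 0, 0, 0, 0, -1, -0.04, 0, 0, 0, 0, 0, -1, -0.04, 0, 0, 0, 0, 0, -1, -0.04, 0, 0, 0, 0, 0, -1],
)

```text
time_s: 11.98
position: [0.5872, -0.2276, 0.0466]
eef_rot: [-1.982, -2.437, -0.001]
wrist_force: [-1.1, 2.9, 2.3]
opening: -0.0
```

```bash
python3 - <<'E'
from h import *
u=np.array([-.206,.9785,0])
goto(np.array([.5951,-.2721,.045])+u*.029,101.9)
snap('scene','s6.png')
a=cv2.imread('pics/s6.png');cv2.imwrite('pics/s6c.png',cv2.resize(a[110:210,100:240],None,fx=5,fy=5,interpolation=2))
E
```

```text
pos [ 0.5872 -0.2276  0.0466] xyaw 101.8 z [ 0.     0.001 -1.   ] j7 [-0.15  0.56  0.59  1.66 -0.35  1.02  0.76] open -2.619208130816079e-05 F [-1.12  2.9   2.28] t 11.975
shift units (current tool axes) [-0.135 -0.012  0.013] turn units [ 0.002 -0.007 -0.016]
```

View pics/s6c.png

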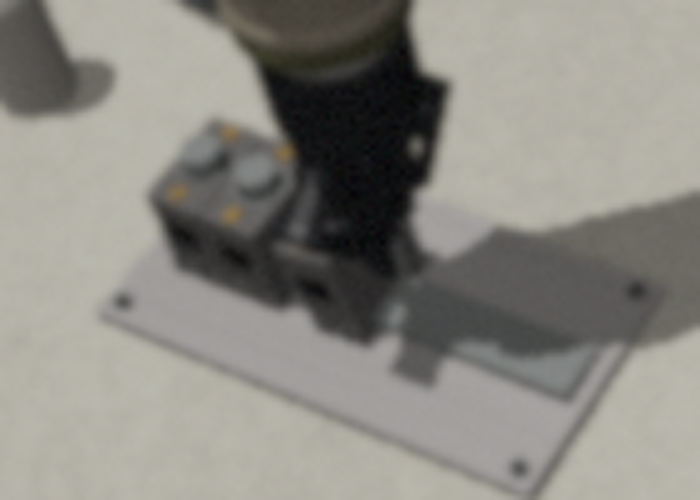

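carry_out(
  plan=[-0.03, 0, 0, 0, 0, 0, -1, -0.02, 0, 0, 0, 0, 0, -1, -0.02, 0, 0, 0, 0, 0, -1, -0.02, 0, 0, 0, 0, 0, -1],
)

```text
time_s: 12.52
position: [0.5891, -0.2349, 0.0464]
eef_rot: [-1.977, -2.435, -0.005]
wrist_force: [-7.2, 18.9, 13.5]
opening: 0.0002
```

carry_out(
  plan=[-0.015, 0, 0, 0, 0, 0, -1, -0.015, 0, 0, 0, 0, 0, -1],
)

```text
time_s: 12.78
position: [0.5893, -0.2352, 0.046]
eef_rot: [-1.971, -2.433, -0.008]
wrist_force: [-12.0, 26.9, 18.4]
opening: 0.0001
```

```bash
python3 - <<'E'
from h import *
snap('scene','s7.png')
a=cv2.imread('pics/s7.png');cv2.imwrite('pics/s7c.png',cv2.resize(a[120:200,110:210],None,fx=7,fy=7,interpolation=2))
E
```

```text
(no output)
```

View pics/s7c.png

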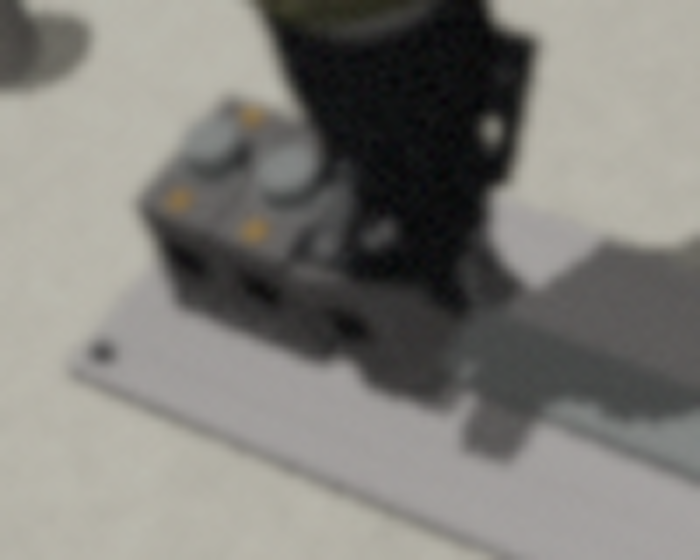

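carry_out(
  plan=[0.05, 0, 0, 0, 0, 0, -1, 0.15, 0, 0, 0, 0, 0, -1, 0.2, 0, -0.1, 0, 0, 0, -1, 0.25, 0, -0.2, 0, 0, 0, -1, 0.25, 0, -0.25, 0, 0, 0, -1, 0.25, 0, -0.25, 0, 0, 0, -1, 0.2, 0, -0.25, 0, 0, 0, -1],
)

```text
time_s: 13.7
position: [0.5562, -0.0822, 0.173]
eef_rot: [-1.982, -2.437, 0.0]
wrist_force: [0.1, 0.4, 0.9]
opening: 0.0004
```

```bash
python3 - <<'E'
from h import *
goto([.48,.016,.15],16.3)
snap('scene','s8.png');snap('top','t8.png')
a=cv2.imread('pics/s8.png');cv2.imwrite('pics/s8c.png',cv2.resize(a[120:200,110:210],None,fx=7,fy=7,interpolation=2))
a=cv2.imread('pics/t8.png');cv2.imwrite('pics/t8c.png',cv2.resize(a[100:230,300:460],None,fx=5,fy=5,interpolation=2))
E
```

```text
pos [ 0.5562 -0.0822  0.173 ] xyaw 101.8 z [-0. -0. -1.] j7 [-0.48  0.26  0.64  1.74 -0.17  1.2   0.41] open 0.0003933323403469961 F [0.08 0.41 0.85] t 13.7
shift units (current tool axes) [ 0.93  -0.455  0.192] turn units [-1.0000e-03  2.0000e-03  1.0682e+01]
```

View pics/s8c.png

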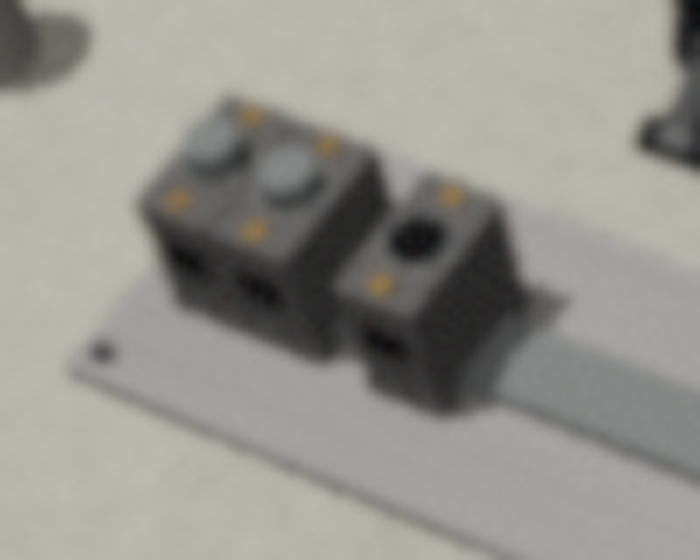

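View pics/t8c.png

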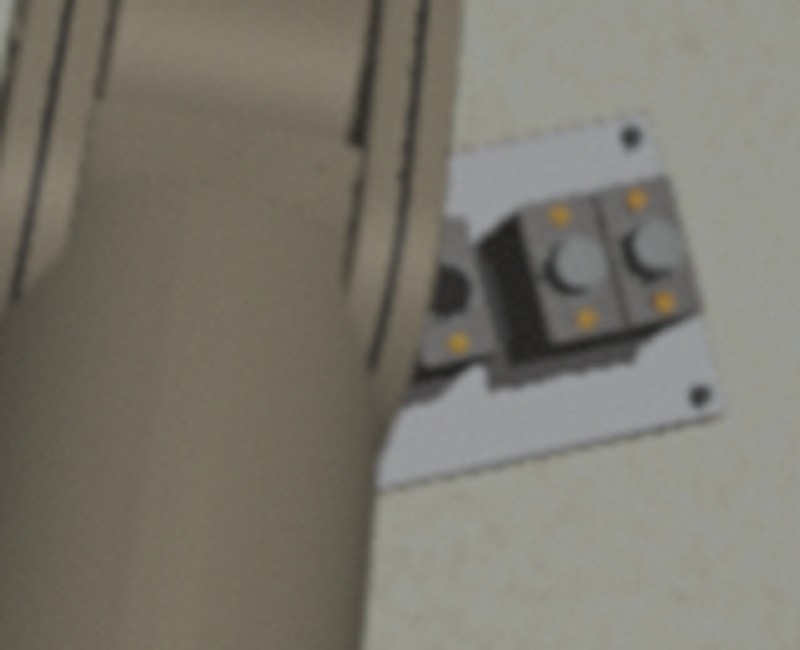

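```bash
python3 - <<'E'
from h import *
c=lambda p:(np.array(p)+.5)/7-.5+[110,120]
Q=onplane(c([[452,196],[380,285]]),.075,'scene');print(Q.mean(0))
B=onplane(c([[328,146],[255,231]]),.075,'scene');print(B.mean(0))
d=Q.mean(0)-B.mean(0); print('centre distance along', d@[-.206,.9785,0], 'across', d@[.9785,.206,0])
print(np.degrees(np.arctan2(*(Q[0]-Q[1])[1::-1])),np.degrees(np.arctan2(*(B[0]-B[1])[1::-1])))
E
```

```text
[ 0.59295105 -0.2533816   0.075     ]
[ 0.60352118 -0.31069383  0.075     ]
centre distance along 0.058257457085660776 across 0.0014634522005228662
-168.41973091619855 -168.54866545988327
```

```bash
python3 - <<'E'
from h import *
u=np.array([-.206,.9785,0])
for pos,rv,px in [([.5915,-.2311,.038],[-3.111,-.339,-.002],[[380,235],[470,240]]),([.5829,-.2081,.0537],[-3.123,-.334,.002],[[374,211],[503,214]]),([.573,-.1677,.0339],[-3.123,-.334,.006],[[472,231]])]:
    s=dict(position=pos,eef_rot=rv)
    P=onplane(px,.075,'wrist',s); print(P.round(4),((P-[.5951,-.2721,0])@u).round(4))
c=lambda p:(np.array(p)+.5)/5-.5+[100,110]
# s6 : only +x screw hidden; near dots bank
print(onplane(c([[285,153],[232,215]]),.075,'scene').round(4))
E
```

```text
[[ 0.6223 -0.2706  0.075 ]
 [ 0.6275 -0.3036  0.075 ]] [-0.0041 -0.0375]
[[ 0.6175 -0.2497  0.075 ]
 [ 0.6276 -0.3033  0.075 ]] [ 0.0173 -0.0373]
[[ 0.6132 -0.2365  0.075 ]] [0.0311]
[[ 0.5794 -0.3156  0.075 ]
 [ 0.6269 -0.3059  0.075 ]]
```

```bash
python3 - <<'E'
from h import *
u=np.array([-.206,.9785,0])
goto(np.array([.5951,-.2721,.053])+u*.075,101.9)
E
```

```text
pos [ 0.5581 -0.0807  0.1752] xyaw 101.9 z [ 0.005  0.001 -1.   ] j7 [-0.48  0.26  0.64  1.73 -0.17  1.2   0.41] open -0.00013977825496139237 F [-0.08  0.42 -0.21] t 13.8
shift units (current tool axes) [-1.    -0.033  1.018] turn units [ 0.034 -0.003  0.004]
```

carry_out(
  plan=[-0.2, -0.01, 0.15, 0, 0, 0, -1, -0.25, -0.01, 0.25, 0, 0, 0, -1, -0.25, -0.01, 0.25, 0, 0, 0, -1, -0.2, 0, 0.25, 0, 0, 0, -1, -0.1, 0, 0.12, 0, 0, 0, -1, -0.05, 0, 0, 0, 0, 0, -1, -0.05, 0, 0, 0, 0, 0, -1, -0.05, 0, 0, 0, 0, 0, -1, -0.04, 0, 0, 0, 0, 0, -1, -0.03, 0, 0, 0, 0, 0, -1, -0.03, 0, 0, 0, 0, 0, -1, -0.02, 0, 0, 0, 0, 0, -1],
)

```text
time_s: 15.3
position: [0.5845, -0.2337, 0.0502]
eef_rot: [1.983, 2.437, 0.0]
wrist_force: [-0.4, 0.9, 1.6]
opening: 0.0
```

```bash
python3 - <<'E'
from h import *
u=np.array([-.206,.9785,0])
goto(np.array([.5951,-.2721,.053])+u*.038,101.9)
E
```

```text
pos [ 0.5845 -0.2337  0.0502] xyaw 101.7 z [ 0.  0. -1.] j7 [-0.15  0.56  0.61  1.66 -0.36  1.03  0.78] open 4.0438404215153063e-05 F [-0.39  0.85  1.62] t 15.3
shift units (current tool axes) [-0.015  0.021 -0.023] turn units [ 0.002 -0.    -0.021]
```

carry_out(
  plan=[-0.02, 0, 0, 0, 0, 0, -1, -0.02, 0, 0, 0, 0, 0, -1, -0.01, 0, 0, 0, 0, 0, -1],
)

```text
time_s: 15.68
position: [0.5853, -0.2372, 0.0497]
eef_rot: [-1.979, -2.435, -0.003]
wrist_force: [-4.6, 11.3, 6.1]
opening: 0.0006
```

```bash
python3 - <<'E'
from h import *
snap('scene','s9.png')
a=cv2.imread('pics/s9.png');cv2.imwrite('pics/s9c.png',cv2.resize(a[120:200,110:210],None,fx=7,fy=7,interpolation=2))
E
```

```text
(no output)
```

View pics/s9c.png

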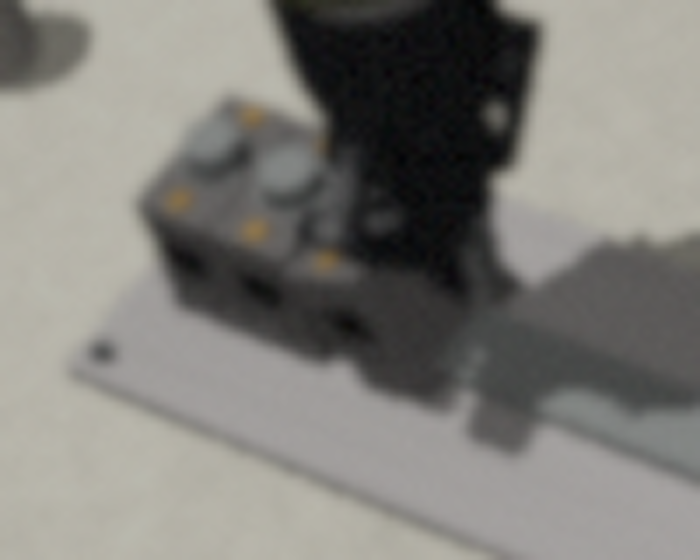

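carry_out(
  plan=[0.006, 0, 0, 0, 0, 0, -1, 0.006, 0, 0, 0, 0, 0, -1, 0.006, 0, 0, 0, 0, 0, -1, 0.006, 0, 0, 0, 0, 0, -1],
)

```text
time_s: 16.23
position: [0.585, -0.2367, 0.05]
eef_rot: [1.983, 2.437, -0.0]
wrist_force: [1.0, 1.9, 0.1]
opening: 0.0
```

carry_out(
  plan=[0.006, 0, 0, 0, 0, 0, -1, 0.006, 0, 0, 0, 0, 0, -1, 0.006, 0, 0, 0, 0, 0, -1, 0.006, 0, 0, 0, 0, 0, -1, 0.006, 0, 0, 0, 0, 0, -1, 0.006, 0, 0, 0, 0, 0, -1],
)

```text
time_s: 16.98
position: [0.5841, -0.2323, 0.0501]
eef_rot: [-1.983, -2.437, -0.0]
wrist_force: [-0.1, -0.4, 0.1]
opening: 0.0001
```

```bash
python3 - <<'E'
from h import *
snap('scene','s10.png')
a=cv2.imread('pics/s10.png');cv2.imwrite('pics/s10c.png',cv2.resize(a[120:200,110:210],None,fx=7,fy=7,interpolation=2))
E
```

```text
(no output)
```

View pics/s10c.png

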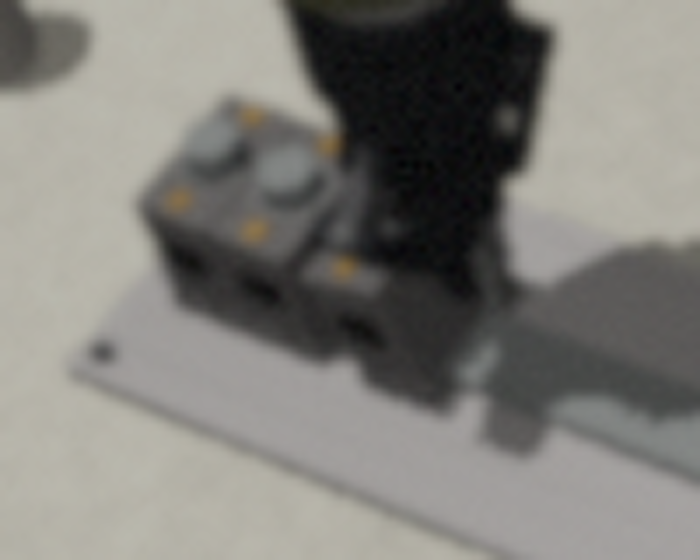

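carry_out(
  plan=[0, 0, -0.1, 0, 0, 0, -1, 0, 0, -0.2, 0, 0, 0, -1, 0, 0, -0.2, 0, 0, 0, -1, 0.2, 0, -0.2, 0, 0, 0, -1, 0.3, 0, 0, 0, 0, 0, -1, 0.2, 0, 0, 0, 0, 0, -1],
)

```text
time_s: 17.77
position: [0.5673, -0.1488, 0.1353]
eef_rot: [1.981, 2.437, 0.002]
wrist_force: [-0.2, 0.7, 0.2]
opening: -0.0001
```

```bash
python3 - <<'E'
from h import *
snap('scene','s11.png')
a=cv2.imread('pics/s11.png');cv2.imwrite('pics/s11c.png',cv2.resize(a[120:200,110:210],None,fx=7,fy=7,interpolation=2))
E
```

```text
(no output)
```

View pics/s11c.png

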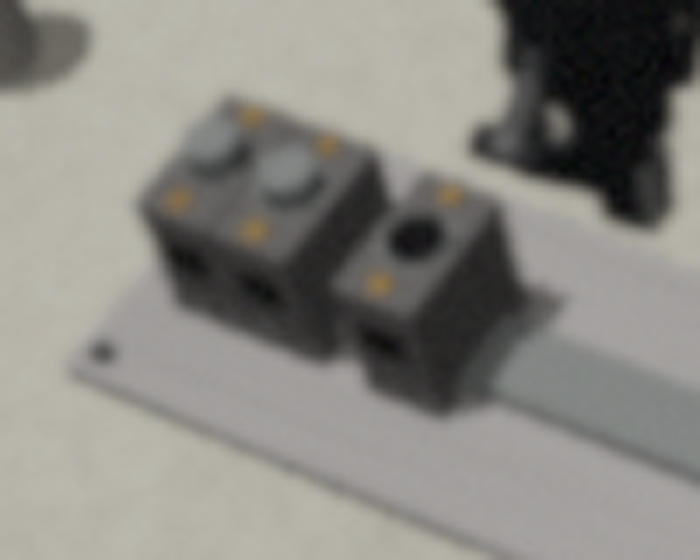

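carry_out(
  plan=[0, 0, -0.3, 0, 0, 0, -1, -0.3, 0.1, -0.2, 0, 0, 0, -1, -0.3, 0.1, 0, 0, 0, 0, -1, -0.3, 0, 0, 0, 0, 0, -1, 0, 0, 0, 0, 0, 0, -1],
)

```text
time_s: 18.45
position: [0.6117, -0.2551, 0.1948]
eef_rot: [1.988, 2.431, -0.003]
wrist_force: [-0.8, 0.5, -0.0]
opening: -0.0002
```

```bash
python3 - <<'E'
from h import *
print(get_state()['position'])
snap('wrist','w12.png')
E
```

```text
[ 0.61168482 -0.255116    0.19477609]
```

View pics/w12.png

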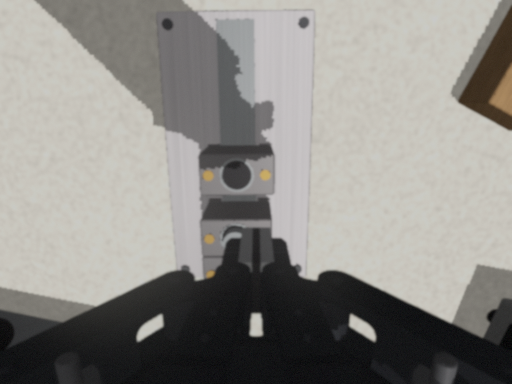

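```bash
python3 - <<'E'
from h import *
u=np.array([-.206,.9785,0]); s=get_state()
P=onplane([[209,176],[266,176],[209,240]],.075,'wrist',s);print(((P-[.5951,-.2721,0])@u).round(4))
a=cv2.imread('pics/w12.png');cv2.imwrite('pics/w12c.png',cv2.resize(a[130:250,180:300],None,fx=5,fy=5,interpolation=2))
E
```

```text
[ 0.022   0.0218 -0.0365]
```

View pics/w12c.png

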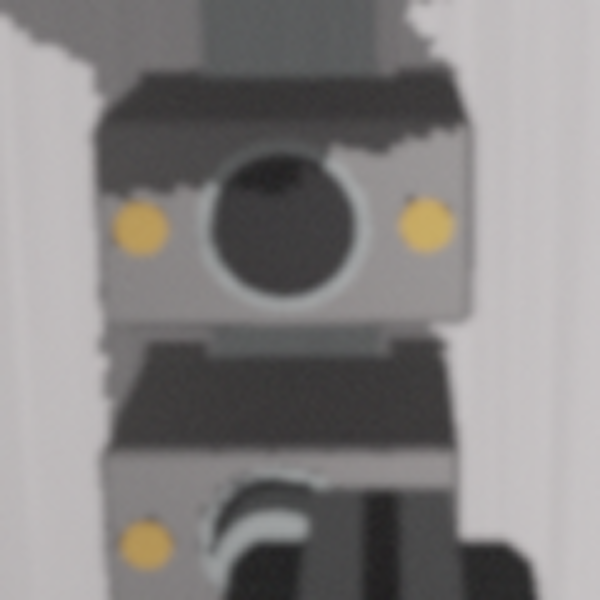

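carry_out(
  plan=[0.25, -0.08, 0, 0, 0, 0, -1, 0.27, -0.08, 0, 0, 0, 0, -1, 0, 0, 0.25, 0, 0, 0, -1, 0, 0, 0.3, 0, 0, 0, -1, 0, 0, 0.3, 0, 0, 0, -1, 0, 0, 0.3, 0, 0, 0, -1, 0, 0, 0.02, 0, 0, 0, -1, -0.1, 0, 0, 0, 0, 0, -1, -0.06, 0, 0, 0, 0, 0, -1],
)

```text
time_s: 19.62
position: [0.586, -0.2141, 0.0557]
eef_rot: [1.982, 2.434, 0.002]
wrist_force: [0.2, -0.0, 0.6]
opening: 0.0003
```

```bash
cat > sc.py <<'E'
from h import *
import sys
u=np.array([-.206,.9785,0])
f=sys.argv[1]; im,s=snap('scene','s%s.png'%f); s2=get_state()
print((s['position']-[.5951,-.2721,0])@u,s['position'],'Fu',s['wrist_force']@u,s2['wrist_force']@u,'Fz',s['wrist_force'][2],s['time_s'])
a=cv2.imread('pics/s%s.png'%f);cv2.imwrite('pics/s%sc.png'%f,cv2.resize(a[120:200,110:210],None,fx=7,fy=7,interpolation=2))
E
python3 sc.py 13
```

```text
0.058591564836197145 [ 0.58600152 -0.21413651  0.05568505] Fu -0.08072453897739777 0.004305306595877435 Fz 0.6381857211869371 19.625
```

View pics/s13c.png

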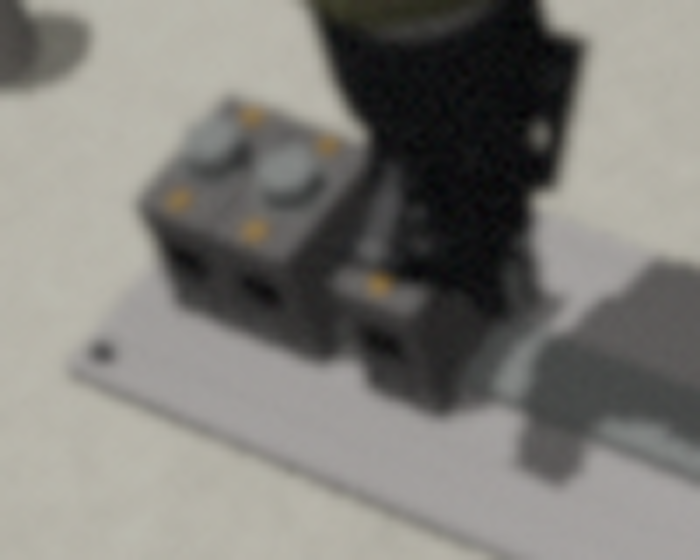

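carry_out(
  plan=[-0.03, 0, 0, 0, 0, 0, -1, -0.03, 0, 0, 0, 0, 0, -1, -0.02, 0, 0, 0, 0, 0, -1, 0, 0, 0, 0, 0, 0, -1, 0, 0, 0, 0, 0, 0, -1],
)

```text
time_s: 20.3
position: [0.5868, -0.2218, 0.0536]
eef_rot: [-1.983, -2.437, -0.0]
wrist_force: [-1.3, 0.3, 0.9]
opening: 0.0003
```

```bash
python3 sc.py 14
```

```text
0.05089496029881739 [ 0.58684793 -0.22182403  0.0536168 ] Fu 0.5236941734600206 0.22117542175756527 Fz 0.9126174975144768 20.3
```

View pics/s14c.png

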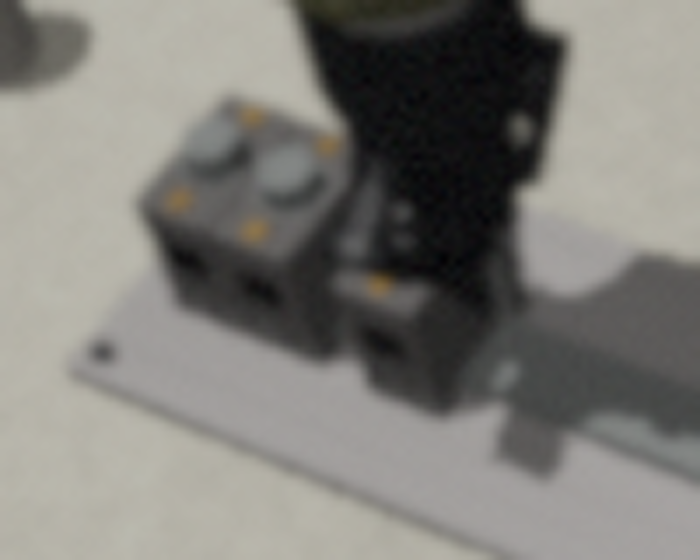

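carry_out(
  plan=[0.05, 0, 0, 0, 0, 0, -1, 0, 0, 0.1, 0, 0, 0, -1, 0, 0, 0.1, 0, 0, 0, -1, 0, 0, 0.06, 0, 0, 0, -1, -0.05, 0, 0, 0, 0, 0, -1, -0.03, 0, 0, 0, 0, 0, -1, -0.03, 0, 0, 0, 0, 0, -1],
)

```text
time_s: 21.22
position: [0.5884, -0.2293, 0.0227]
eef_rot: [-1.983, -2.437, -0.0]
wrist_force: [-0.5, 0.9, 0.3]
opening: -0.0001
```

```bash
python3 sc.py 15
```

```text
0.04322260033723751 [ 0.58842878 -0.22933216  0.02268982] Fu 0.9770087934039081 1.0194050854584087 Fz 0.2954844888918784 21.225
```

View pics/s15c.png

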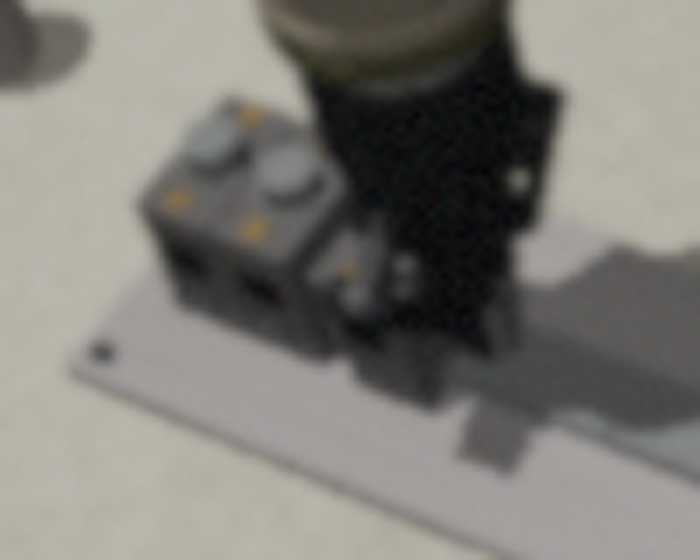

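carry_out(
  plan=[0.02, 0, 0, 0, 0, 0, -1, 0.06, 0, 0, 0, 0, 0, -1, 0.15, 0, -0.1, 0, 0, 0, -1, 0, 0, 0, 0, -1, 0, -1, 0, 0, 0, 0, -1, 0, -1, 0, 0, 0, 0, -1, 0, -1, 0, 0, 0, 0, -1, 0, -1, 0, 0, 0, 0, 0, 0, -1],
)

```text
time_s: 22.28
position: [0.5833, -0.1972, 0.0331]
eef_rot: [1.674, 2.076, -0.483]
wrist_force: [0.8, 0.7, 0.8]
opening: -0.0003
```

```bash
python3 sc.py 16; python3 - <<'E'
from h import *
u=np.array([-.206,.9785,0])
goto(np.array([.5940,-.2721,.027])+u*.053,101.9)
E
```

```text
0.07573310240642044 [ 0.58330831 -0.19718532  0.03305096] Fu 0.4738038470210117 -1.7076191517027361 Fz 0.7791235110823949 22.275
pos [ 0.583  -0.1996  0.0339] xyaw 102.0 z [ 0.109 -0.518 -0.848] j7 [-0.79  0.64  0.93  1.93  0.07  0.66  0.16] open 2.7016968456988825e-05 F [ 0.74 -1.59  0.45] t 22.325
shift units (current tool axes) [-0.112 -0.035  0.138] turn units [-0.008  3.994  0.012]
```

View pics/s16c.png

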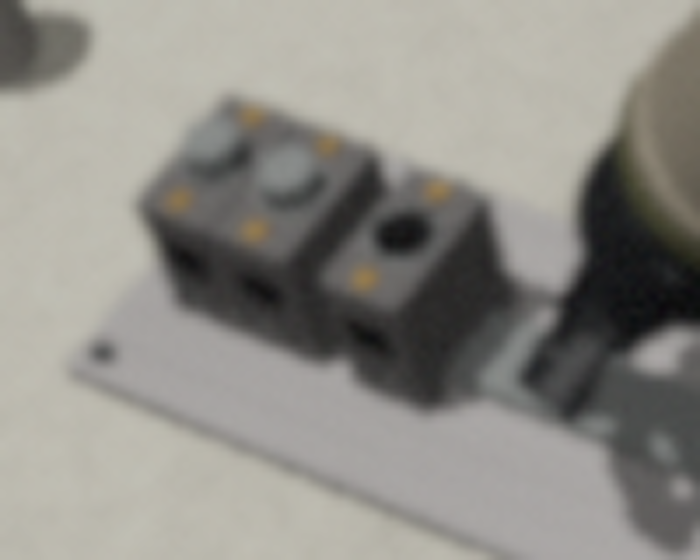

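carry_out(
  plan=[0.03, -0.02, 0.05, 0, 0, 0, -1, -0.068, 0, 0.042, 0, 0, 0, -1, -0.042, 0, 0.026, 0, 0, 0, -1, -0.034, 0, 0.021, 0, 0, 0, -1, -0.034, 0, 0.021, 0, 0, 0, -1, -0.025, 0, 0.016, 0, 0, 0, -1, -0.025, 0, 0.016, 0, 0, 0, -1, -0.025, 0, 0.016, 0, 0, 0, -1],
)

```text
time_s: 23.32
position: [0.5878, -0.2373, 0.0274]
eef_rot: [1.683, 2.07, -0.482]
wrist_force: [-1.3, 4.2, 2.4]
opening: -0.0002
```

```bash
python3 sc.py 17
```

```text
0.0355839870231684 [ 0.58778256 -0.23727466  0.02736396] Fu 4.407542130194633 1.1818717568392525 Fz 2.4384965958673104 23.325
```

View pics/s17c.png

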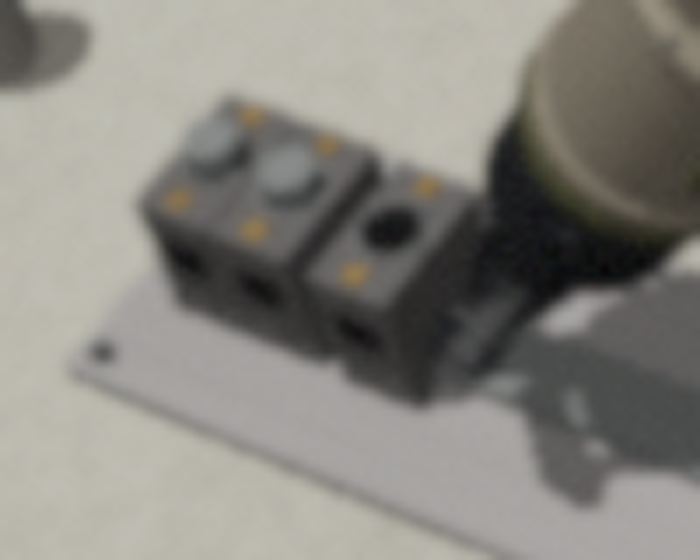

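Working: the base slides without tilting (screw now at (355,274), flush target about (331,262)). Continue.

carry_out(
  plan=[-0.025, 0, 0.016, 0, 0, 0, -1, -0.017, 0, 0.011, 0, 0, 0, -1, -0.017, 0, 0.011, 0, 0, 0, -1, -0.017, 0, 0.011, 0, 0, 0, -1],
)

```text
time_s: 23.88
position: [0.5901, -0.2482, 0.0273]
eef_rot: [1.683, 2.069, -0.482]
wrist_force: [-2.6, 12.0, 6.6]
opening: 0.0
```

carry_out(
  plan=[-0.013, 0, 0.008, 0, 0, 0, -1, -0.013, 0, 0.008, 0, 0, 0, -1],
)

```text
time_s: 24.12
position: [0.5907, -0.2484, 0.0264]
eef_rot: [1.684, 2.074, -0.48]
wrist_force: [-12.7, 28.1, 16.4]
opening: 0.0004
```

```bash
python3 sc.py 18
```

```text
0.02410239922910441 [ 0.59067079 -0.24840048  0.02639223] Fu 30.126120703017573 23.488791968826096 Fz 16.376645992279972 24.125
```

View pics/s18c.png

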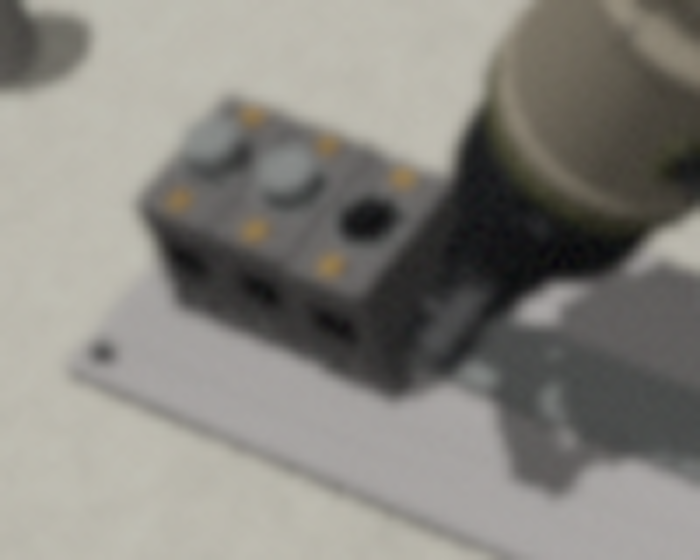

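carry_out(
  plan=[0.013, 0, -0.008, 0, 0, 0, -1, 0.013, 0, -0.008, 0, 0, 0, -1, 0.013, 0, -0.008, 0, 0, 0, -1, 0.017, 0, -0.011, 0, 0, 0, -1, 0.03, 0, -0.02, 0, 0, 0, -1, 0.06, 0, -0.05, 0, 0, 0, -1, 0.1, 0, -0.2, 0, 0, 0, -1, 0.05, 0, -0.3, 0, 1, 0, -1, 0, 0, -0.3, 0, 1, 0, -1, 0, 0, -0.1, 0, 1, 0, -1, 0, 0, 0, 0, 1, 0, -1],
)

```text
time_s: 25.55
position: [0.5743, -0.1658, 0.1168]
eef_rot: [-1.979, -2.438, -0.01]
wrist_force: [0.1, 0.1, -1.1]
opening: -0.0001
```

```bash
python3 sc.py 19; python3 - <<'E'
from h import *
goto([.48,.016,.18],16.3)
E
```

```text
0.10832419033105761 [ 0.57426315 -0.16578237  0.11677106] Fu 0.1206482872228897 -2.0790012789503236 Fz -1.0716312485490442 25.55
pos [ 0.5729 -0.1709  0.1166] xyaw 101.4 z [ 0.002  0.01  -1.   ] j7 [-0.36  0.44  0.73  1.71 -0.33  1.13  0.67] open 0.00019200180537563057 F [-1.9  -2.52  1.28] t 25.6
shift units (current tool axes) [ 1.685 -0.447 -0.515] turn units [-0.025 -0.073 10.643]
```

View pics/s19c.png

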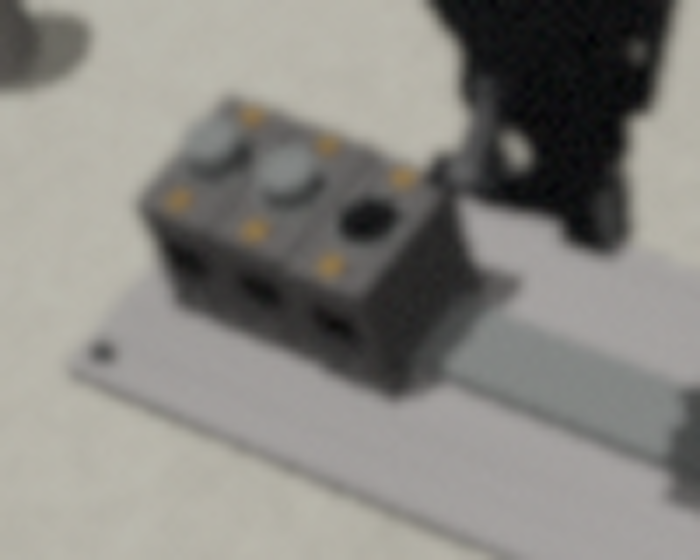

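carry_out(
  plan=[0.24, -0.06, -0.1, 0, 0, 0, 1, 0.24, -0.06, -0.1, 0, 0, 0, 1, 0.24, -0.06, -0.1, 0, 0, 0, 1, 0.24, -0.06, -0.1, 0, 0, 0, 1, 0.24, -0.06, -0.05, 0, 0, 0, 1, 0.24, -0.07, -0.05, 0, 0, 0, 1, 0.24, -0.07, 0, 0, 0, 0, 1],
)

```text
time_s: 26.48
position: [0.4798, 0.0207, 0.1747]
eef_rot: [1.982, 2.437, 0.0]
wrist_force: [0.4, -0.2, -0.3]
opening: 0.0855
```

carry_out(
  plan=[0, 0, 0, 0, 0, 1, 1, 0, 0, 0, 0, 0, 1, 1, 0, 0, 0, 0, 0, 1, 1, 0, 0, 0, 0, 0, 1, 1, 0, 0, 0, 0, 0, 1, 1, 0, 0, 0, 0, 0, 1, 1, 0, 0, 0, 0, 0, 1, 1, 0, 0, 0, 0, 0, 1, 1, 0, 0, 0, 0, 0, 1, 1, 0, 0, 0, 0, 0, 1, 1, 0, 0, 0, 0, 0, 0.65, 1],
)

```text
time_s: 27.85
position: [0.48, 0.0197, 0.1742]
eef_rot: [3.109, 0.446, -0.0]
wrist_force: [-0.0, 0.1, 0.5]
opening: 0.0854
```

```bash
python3 - <<'E'
from h import *
goto([.48,.016,.1],16.3)
snap('wrist','w20.png')
E
```

```text
pos [0.48   0.0197 0.1742] xyaw 16.3 z [-0.    -0.001 -1.   ] j7 [-0.84  0.04  0.73  1.94 -0.03  1.17 -1.39] open 0.08535587060708841 F [-0.04  0.12  0.49] t 27.85
shift units (current tool axes) [-0.008  0.029  0.619] turn units [0.005 0.003 0.004]
```

View pics/w20.png

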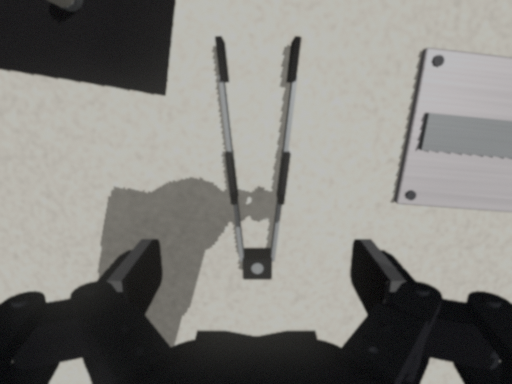

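```bash
python3 - <<'E'
from h import *
s=get_state()
T=onplane([[257,268],[231,178],[285,178],[222,60],[294,60]],.03,'wrist',s); print(T.round(4));pm=(T[1]+T[2])/2;jm=(T[3]+T[4])/2
x=jm-T[0];print(pm,jm,np.degrees(np.arctan2(x[1],x[0])),np.linalg.norm(jm-T[0]),np.linalg.norm(pm-T[0]))
x/=np.linalg.norm(x)
g=jm-.1065*x; print(g)
# scene check
im,_=snap('scene','s21.png'); a=cv2.imread('pics/s21.png');cv2.imwrite('pics/s21c.png',cv2.resize(a[145:245,220:320],None,fx=6,fy=6,interpolation=2))
E
```

```text
[[ 0.3912 -0.0076  0.03  ]
 [ 0.4734  0.0412  0.03  ]
 [ 0.4872 -0.0066  0.03  ]
 [ 0.57    0.075   0.03  ]
 [ 0.5869  0.0168  0.03  ]]
[0.48027822 0.01734273 0.03      ] [0.57841742 0.04589603 0.03      ] 15.932254725905869 0.19474028675265517 0.09253445694215653
[0.47600841 0.01666172 0.03      ]
```

View pics/s21c.png

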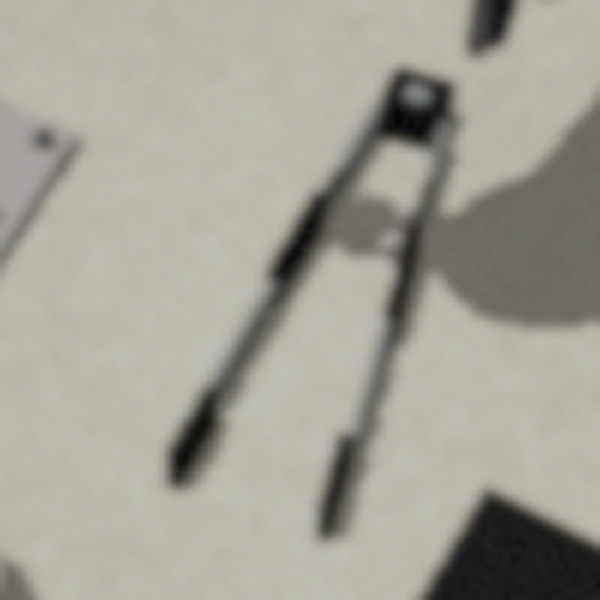

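carry_out(
  plan=[-0.015, 0.016, 0.25, 0, 0, 0, 1, 0, 0, 0.3, 0, 0, 0, 1, 0, 0, 0.3, 0, 0, 0, 1, 0, 0, 0.3, 0, 0, 0, 1, 0, 0, 0.2, 0, 0, 0, 1, 0, 0, 0.06, 0, 0, 0, 1, 0, 0, 0, 0, 0, 0, 0.22, 0, 0, 0, 0, 0, 0, 0.22, 0, 0, 0, 0, 0, 0, 0.22, 0, 0, 0, 0, 0, 0, 0.22],
  newtons=30,
)

```text
time_s: 29.2
position: [0.4803, 0.0173, 0.0067]
eef_rot: [-3.108, -0.452, -0.004]
wrist_force: [-0.2, -0.8, 7.4]
opening: 0.052
```

```bash
python3 - <<'E'
from h import *
goto([.4785,.0173,.005],16.3)
snap('wrist','w22.png')
E
```

```text
pos [0.4803 0.0173 0.0067] xyaw 16.5 z [ 0.002  0.001 -1.   ] j7 [-0.74  0.34  0.68  2.09 -0.29  0.81 -1.16] open 0.05195240053719388 F [-0.19 -0.78  7.4 ] t 29.2
shift units (current tool axes) [-0.015 -0.004  0.014] turn units [-0.002 -0.019  0.031]
```

View pics/w22.png

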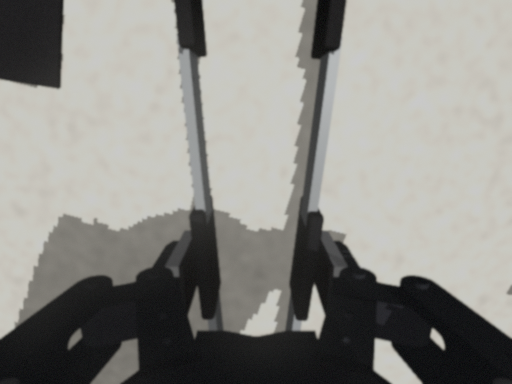

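carry_out(
  plan=[0, 0, -0.1, 0, 0, 0, 0.22, 0, 0, -0.15, 0, 0, 0, 0.22, 0, 0, -0.2, 0, 0, 0, 0.22, 0, 0, 0, 0, 0, 0, 0.22],
)

```text
time_s: 29.75
position: [0.4806, 0.0175, 0.0616]
eef_rot: [-3.108, -0.452, -0.006]
wrist_force: [0.2, -0.5, -1.7]
opening: 0.0522
```

```bash
python3 - <<'E'
from h import *
g=np.array([.5837,.2238])-np.array([np.cos(np.radians(16.3)),np.sin(np.radians(16.3))])*.185
print(g)
goto([g[0],g[1],.06],16.3)
snap('wrist','w23.png')
snap('scene','s23.png'); a=cv2.imread('pics/s23.png');cv2.imwrite('pics/s23c.png',cv2.resize(a[125:245,200:340],None,fx=5,fy=5,interpolation=2))
E
```

```text
[0.40613602 0.17187666]
pos [0.4806 0.0175 0.0616] xyaw 16.5 z [ 0.004  0.002 -1.   ] j7 [-0.79  0.23  0.73  2.05 -0.19  0.92 -1.24] open 0.05216328927550858 F [ 0.16 -0.49 -1.75] t 29.75
shift units (current tool axes) [-0.229 -1.41   0.014] turn units [-0.006 -0.03   0.03 ]
```

View pics/w23.png

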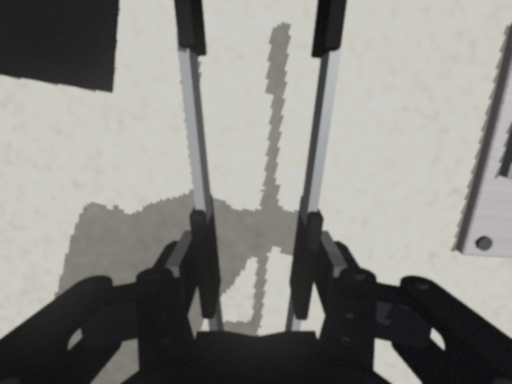

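View pics/s23c.png

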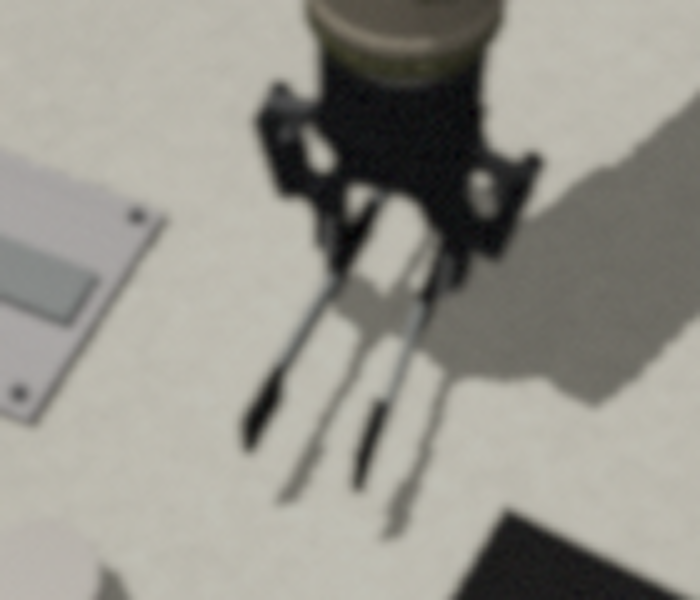

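carry_out(
  plan=[0.01, -0.16, 0, 0, 0, 0, 0.22, 0.01, -0.25, 0, 0, 0, 0, 0.22, 0.01, -0.25, 0, 0, 0, 0, 0.22, 0.01, -0.25, 0, 0, 0, 0, 0.22, 0.01, -0.25, 0, 0, 0, 0, 0.22, 0.01, -0.15, 0, 0, 0, 0, 0.22, 0, -0.1, 0, 0, 0, 0, 0.22, 0, 0, 0, 0, 0, 0, 0.22],
)

```text
time_s: 30.85
position: [0.4375, 0.1816, 0.059]
eef_rot: [3.108, 0.453, -0.001]
wrist_force: [-0.7, -0.4, -0.9]
opening: 0.0521
```

```bash
python3 - <<'E'
from h import *
goto([.4397,.1817,.024],16.3)
snap('wrist','w24.png');snap('top','t24.png');snap('scene','s24.png')
a=cv2.imread('pics/s24.png');cv2.imwrite('pics/s24c.png',cv2.resize(a[165:315,240:400],None,fx=5,fy=4,interpolation=2))
E
```

```text
pos [0.4375 0.1816 0.059 ] xyaw 16.6 z [-0.001 -0.    -1.   ] j7 [-1.06  0.2   0.63  2.07 -0.15  0.92 -1.64] open 0.05208945483126219 F [-0.71 -0.43 -0.86] t 30.85
shift units (current tool axes) [0.018 0.005 0.291] turn units [0.002 0.005 0.036]
```

View pics/w24.png

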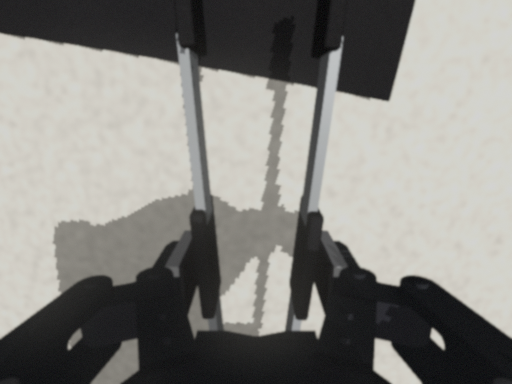

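View pics/t24.png

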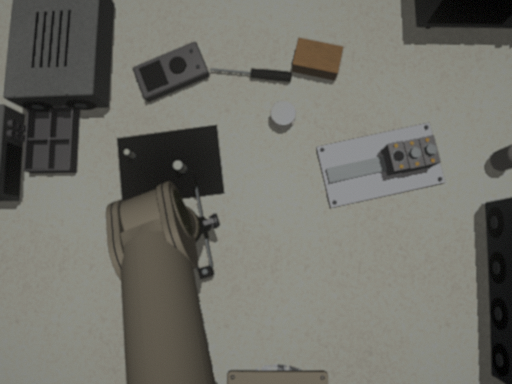

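View pics/s24c.png

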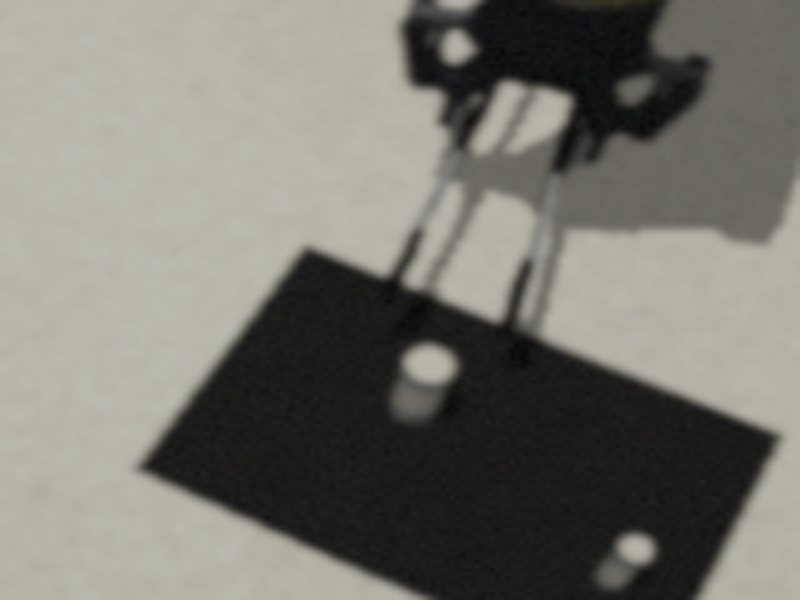

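carry_out(
  plan=[0, 0.01, 0.1, 0, 0, 0, 0.22, 0, 0, 0.12, 0, 0, 0, 0.22, 0, 0, 0.07, 0, 0, 0, 0.22, 0.1, 0, 0, 0, 0, 0, 0.22, 0.12, 0, 0, 0, 0, 0, 0.22, 0.12, 0, 0, 0, 0, 0, 0.22, 0.07, 0, 0, 0, 0, 0, 0.22, 0, 0, 0, 0, 0, 0, 0.22],
)

```text
time_s: 32.0
position: [0.4861, 0.1943, 0.0245]
eef_rot: [3.109, 0.451, 0.0]
wrist_force: [0.2, 0.1, -0.9]
opening: 0.0524
```

```bash
python3 - <<'E'
from h import *
goto([.4847,.1945,.024],16.3)
snap('scene','s25.png');snap('wrist','w25.png')
a=cv2.imread('pics/s25.png');cv2.imwrite('pics/s25c.png',cv2.resize(a[165:315,240:400],None,fx=5,fy=4,interpolation=2))
E
```

```text
pos [0.4861 0.1943 0.0245] xyaw 16.5 z [ 0. -0. -1.] j7 [-0.98  0.38  0.59  1.96 -0.27  0.88 -1.53] open 0.05244955424199059 F [ 0.22  0.11 -0.91] t 32.0
shift units (current tool axes) [-0.01  -0.005  0.005] turn units [ 0.002 -0.002  0.027]
```

View pics/s25c.png

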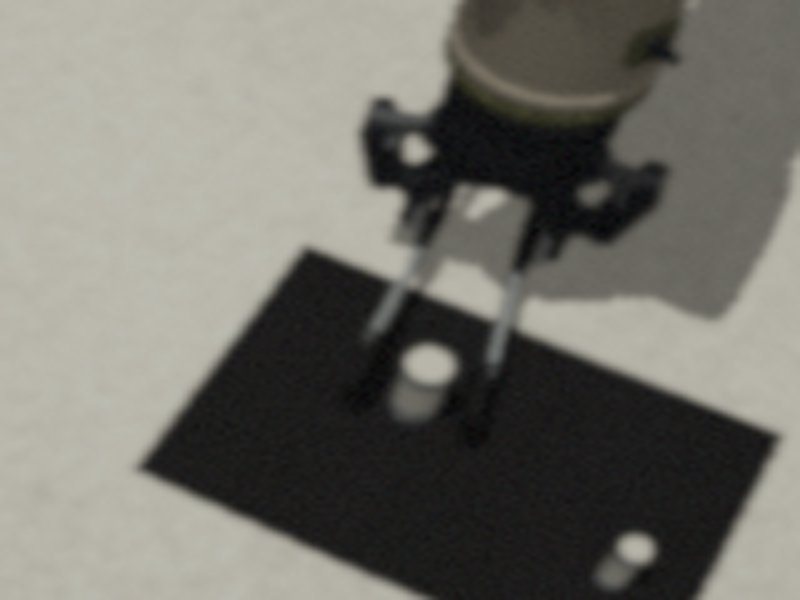

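View pics/w25.png

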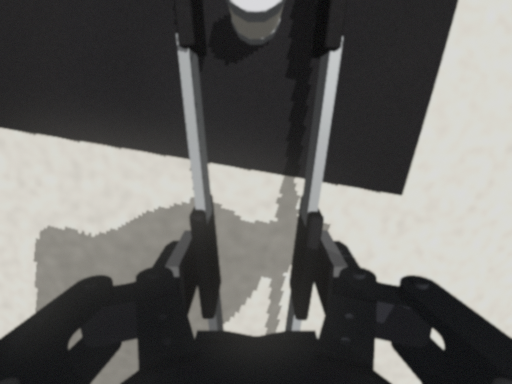

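carry_out(
  plan=[0, 0, 0, 0, 0, 0, 0.12, 0, 0, 0, 0, 0, 0, 0.04, 0, 0, 0, 0, 0, 0, -0.03, 0, 0, 0, 0, 0, 0, -0.1, 0, 0, 0, 0, 0, 0, -0.3, 0, 0, 0, 0, 0, 0, -1, 0, 0, 0, 0, 0, 0, -1, 0, 0, 0, 0, 0, 0, -1],
  newtons=45,
)

```text
time_s: 33.1
position: [0.4854, 0.1943, 0.0246]
eef_rot: [-3.109, -0.452, 0.0]
wrist_force: [-1.8, 1.1, 0.9]
opening: 0.0378
```

```bash
python3 - <<'E'
from h import *
goto([.4861,.1943,.024],16.3)
snap('scene','s26.png');snap('wrist','w26.png')
a=cv2.imread('pics/s26.png');cv2.imwrite('pics/s26c.png',cv2.resize(a[165:315,240:400],None,fx=5,fy=4,interpolation=2))
E
```

```text
pos [0.4854 0.1943 0.0246] xyaw 16.5 z [-0.  0. -1.] j7 [-0.98  0.38  0.59  1.96 -0.27  0.88 -1.53] open 0.037788562964715874 F [-1.8   1.13  0.92] t 33.1
shift units (current tool axes) [0.006 0.002 0.005] turn units [-0.001  0.     0.03 ]
```

View pics/s26c.png

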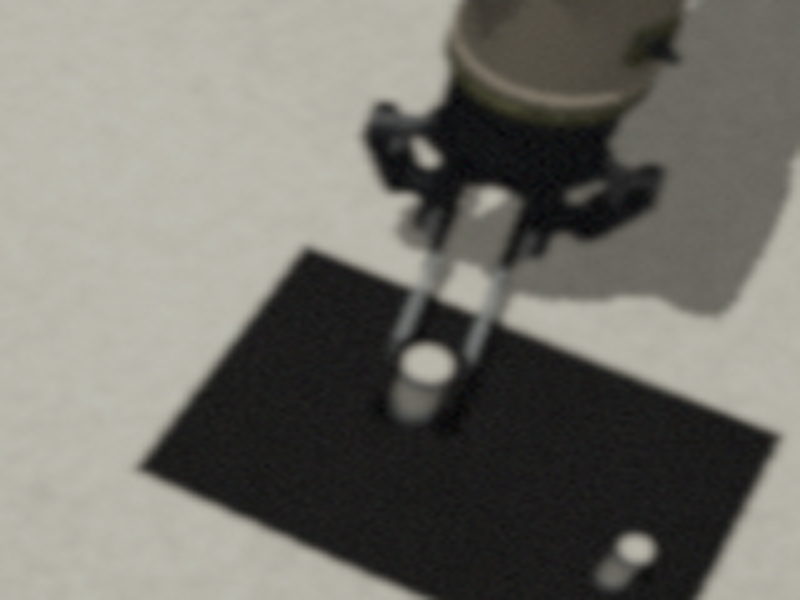

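View pics/w26.png

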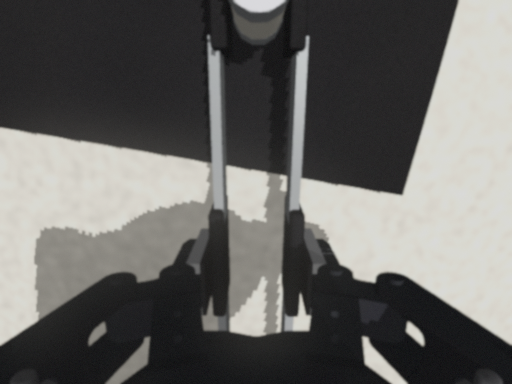

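carry_out(
  plan=[0, 0, -0.05, 0, 0, 0, -1, 0, 0, -0.1, 0, 0, 0, -1, 0, 0, -0.16, 0, 0, 0, -1, 0, 0, -0.2, 0, 0, 0, -1, 0, 0, -0.2, 0, 0, 0, -1, 0, 0, -0.2, 0, 0, 0, -1, 0, 0, -0.18, 0, 0, 0, -1, 0, 0, -0.12, 0, 0, 0, -1, 0, 0, -0.06, 0, 0, 0, -1],
)

```text
time_s: 34.33
position: [0.4856, 0.1942, 0.1778]
eef_rot: [-3.108, -0.451, -0.001]
wrist_force: [0.2, -0.6, -1.5]
opening: 0.038
```

```bash
python3 - <<'E'
from h import *
goto([.4854,.1943,.1766],-24)
snap('scene','s27.png');snap('wrist','w27.png')
a=cv2.imread('pics/s27.png');cv2.imwrite('pics/s27c.png',cv2.resize(a[125:295,240:400],None,fx=4,fy=3,interpolation=2))
E
```

```text
pos [0.4856 0.1942 0.1778] xyaw 16.5 z [ 0.001  0.001 -1.   ] j7 [-1.06  0.15  0.66  1.83 -0.1   1.19 -1.66] open 0.038018141304744006 F [ 0.19 -0.58 -1.51] t 34.325
shift units (current tool axes) [-0.001 -0.001  0.01 ] turn units [-6.000e-03 -4.000e-03  5.065e+00]
```

View pics/s27c.png

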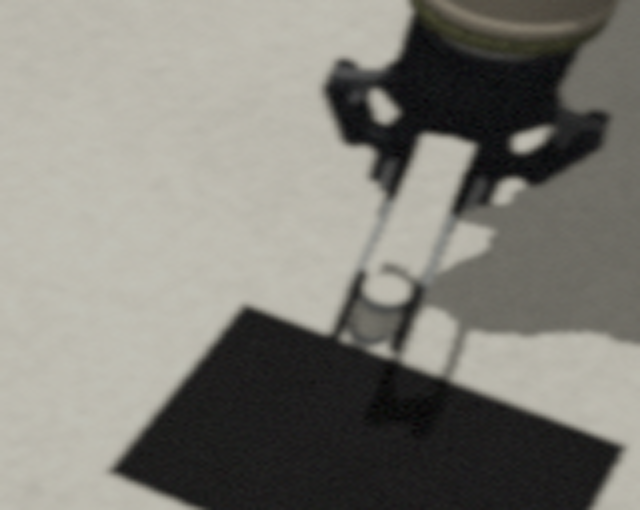

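View pics/w27.png

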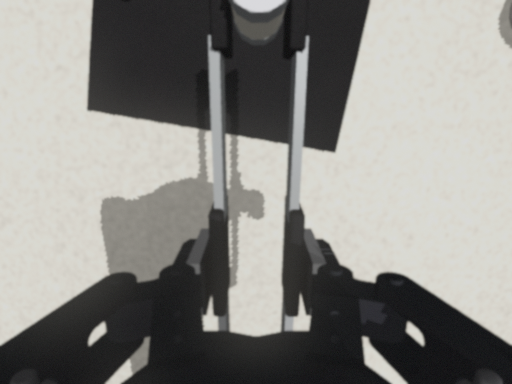

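```bash
python3 - <<'E'
from h import *
s=get_state()
f=onplane([[336.6,221]],.2142,'scene')[0]; Rm=R.from_rotvec(s['eef_rot'])
print('fuse',f,'in tool',Rm.inv().apply(f-s['position']))
print('fuse by wrist', Rm.inv().apply(onplane([[258,5]],.2142,'wrist',s)[0]-s['position']))
a=cv2.imread('pics/t24.png');cv2.imwrite('pics/t24c.png',cv2.resize(a[120:200,360:460],None,fx=7,fy=7,interpolation=2))
c=lambda p:(np.array(p)+.5)/7-.5+[110,120]
print(onplane(c([[403,178],[330,265]]),.075,'scene').mean(0),onplane(c([[369,219]]),.075,'scene'))
E
```

```text
fuse [0.58535789 0.22226275 0.2142    ] in tool [ 0.1036447   0.00158093 -0.03676769]
fuse by wrist [ 0.09597413  0.00073107 -0.03677208]
[ 0.59768633 -0.27529248  0.075     ] [[ 0.5965311  -0.27536822  0.075     ]]
```

View pics/t24c.png

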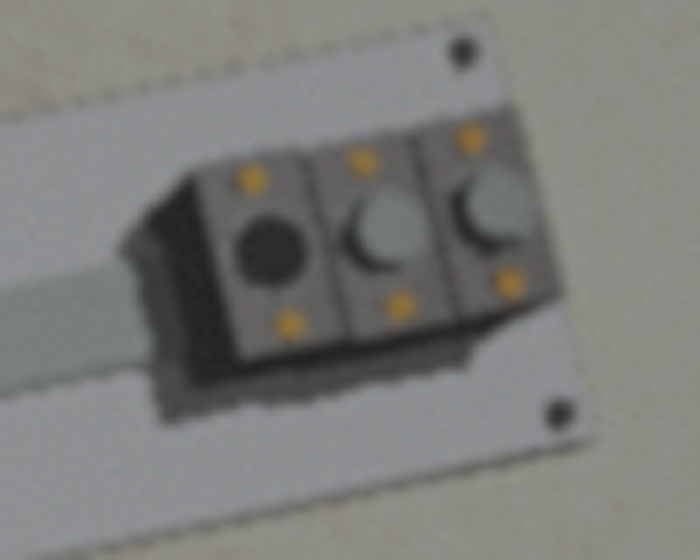

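carry_out(
  plan=[-0.02, 0.08, 0, 0, 0, 0, -1, -0.04, 0.16, 0, 0, 0, 0, -1, -0.064, 0.25, 0, 0, 0, 0, -1, -0.064, 0.25, 0, 0, 0, 0, -1, -0.064, 0.25, 0, 0, 0, 0, -1, -0.064, 0.25, 0, 0, 0, 0, -1, -0.064, 0.25, 0, 0, 0, 0, -1, -0.064, 0.25, 0, 0, 0, 0, -1, -0.064, 0.25, 0, 0, 0, 0, -1, -0.064, 0.25, 0, 0, 0, 0, -1, -0.064, 0.25, 0, 0, 0, 0, -1, -0.064, 0.25, 0, 0, 0, 0, -1],
)

```text
time_s: 35.92
position: [0.4974, -0.1473, 0.1766]
eef_rot: [-3.109, -0.449, 0.001]
wrist_force: [0.3, -0.2, -2.6]
opening: 0.0377
```

carry_out(
  plan=[-0.064, 0.25, 0, 0, 0, 0, -1, -0.05, 0.2, 0, 0, 0, 0.3, -1, -0.04, 0.16, 0, 0, 0, 0.6, -1, -0.02, 0.07, 0, 0, 0, 0.8, -1, 0, 0, 0, 0, 0, 0.8, -1, 0, 0, 0, 0, 0, 0.8, -1, 0, 0, 0, 0, 0, 0.8, -1, 0, 0, 0, 0, 0, 0.6, -1, 0, 0, 0, 0, 0, 0.3, -1, 0, 0, 0, 0, 0, 0, -1],
)

```text
time_s: 37.17
position: [0.4995, -0.2292, 0.1768]
eef_rot: [3.076, -0.639, -0.0]
wrist_force: [-0.1, -0.1, -2.4]
opening: 0.0377
```

```bash
python3 - <<'E'
from h import *
c=lambda p:(np.array(p)+.5)/7-.5+[360,120]
P=onplane(c([[254,180],[290,325],[271,250]]),.075,'top');print(P[:2].mean(0),P[2])
goto([.5017,-.2293,.1776],-24)
snap('scene','s28.png');snap('wrist','w28.png');snap('top','t28.png')
a=cv2.imread('pics/s28.png');cv2.imwrite('pics/s28c.png',cv2.resize(a[60:210,90:250],None,fx=5,fy=4,interpolation=2))
E
```

```text
[ 0.59736632 -0.27210418  0.075     ] [ 0.59810276 -0.27181718  0.075     ]
pos [ 0.4995 -0.2292  0.1768] xyaw -23.5 z [-0.  0. -1.] j7 [-0.55  0.33  1.09  1.78 -0.31  1.22 -1.36] open 0.037745521032893414 F [-0.1  -0.08 -2.44] t 37.175
shift units (current tool axes) [ 0.017 -0.007 -0.007] turn units [0.001 0.002 0.064]
```

View pics/s28c.png

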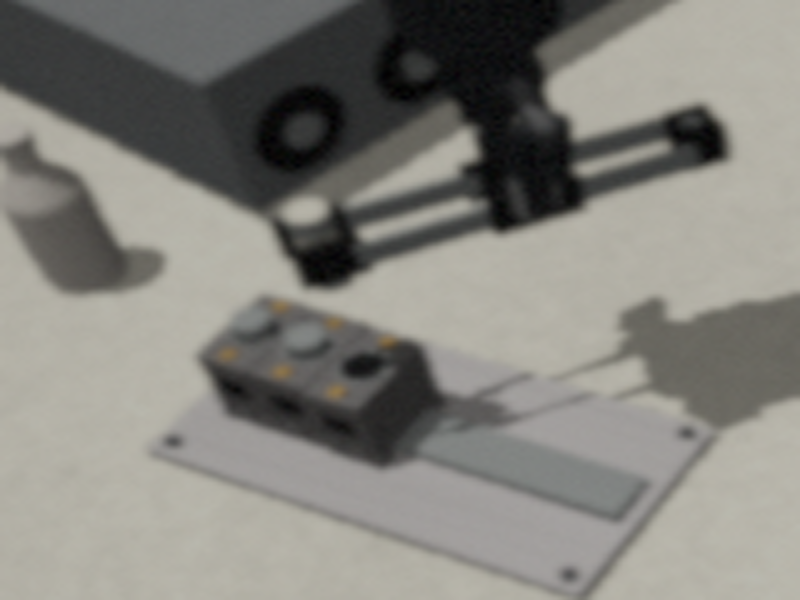

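View pics/w28.png

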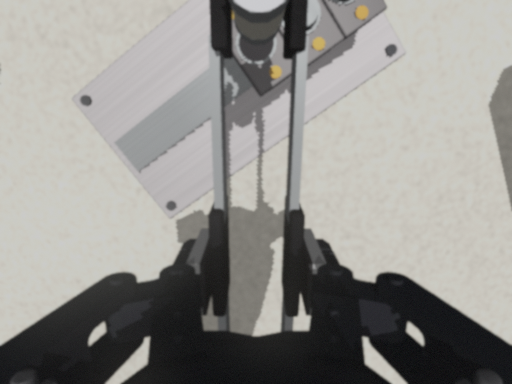

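View pics/t28.png

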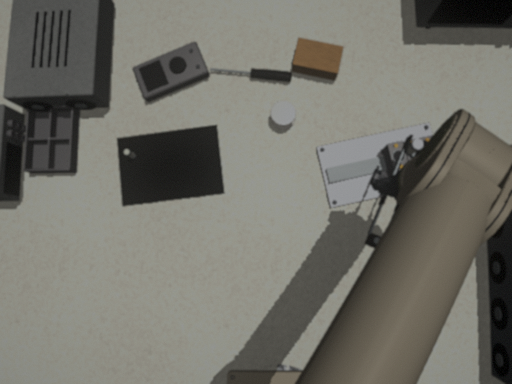

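```bash
python3 - <<'E'
from h import *
s=get_state()
print(onplane([[151.2,112.9]],.2132,'scene'),s['position'])
Rm=R.from_rotvec(s['eef_rot']); print('pred',Rm.apply([.1037,.0016,-.036])+s['position'])
print(proj([.597,-.2727,.2132],'top'),proj([.597,-.2727,.155],'top'),proj([.597,-.2727,.2132],'scene'),proj([.597,-.2727,.155],'scene'))
a=cv2.imread('pics/t28.png');cv2.imwrite('pics/t28c.png',cv2.resize(a[115:255,350:460],None,fx=5,fy=4,interpolation=2))
a=cv2.imread('pics/s28.png');cv2.imwrite('pics/s28d.png',cv2.resize(a[95:140,135:180],None,fx=12,fy=12,interpolation=2))
E
```

```text
[[ 0.59514021 -0.27048294  0.2132    ]] [ 0.49964905 -0.22908377  0.17691989]
pred [ 0.59416017 -0.2717939   0.21291631]
[[418.57532436 141.83210653]] [[409.47646572 148.21875816]] [[149.97397273 112.95671905]] [[155.75637004 130.27842813]]
```

View pics/t28c.png

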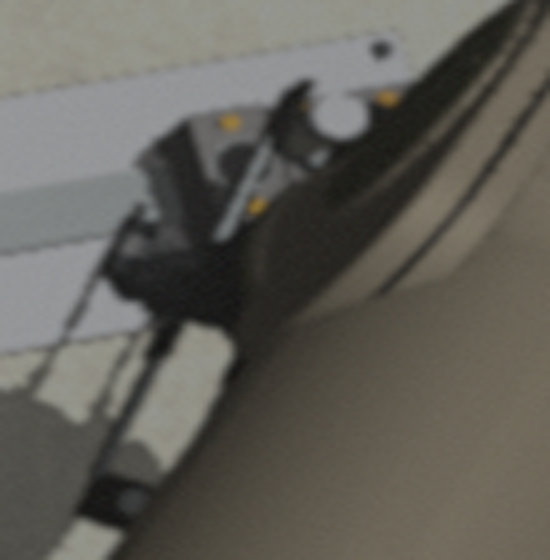

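View pics/s28d.png

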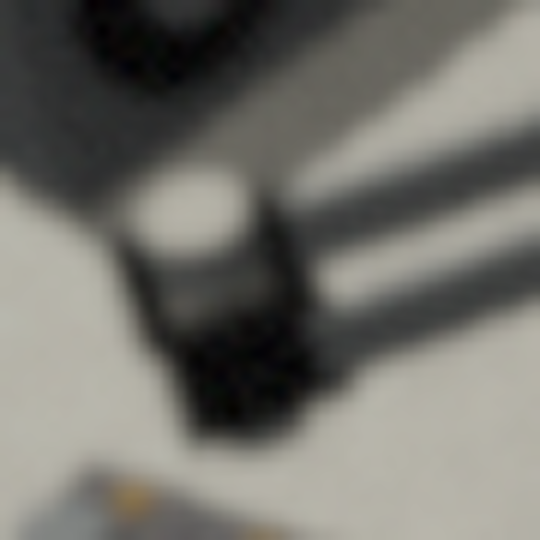

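carry_out(
  plan=[0.025, 0, 0, 0, 0, 0, -1, 0, 0, 0, 0, 0, 0, -1, 0, 0, 0, 0, 0, 0, -1, 0, 0, 0, 0, 0, 0, -1],
)

```text
time_s: 37.83
position: [0.5024, -0.2302, 0.1769]
eef_rot: [-3.076, 0.639, 0.0]
wrist_force: [0.3, -0.6, -2.4]
opening: 0.0375
```

```bash
python3 - <<'E'
from h import *
s=get_state();print(s['position'],s['eef_rot'],s['joint_velocities'].round(3),s['opening'],s['time_s'])
snap('scene','s29.png');snap('top','t29.png')
a=cv2.imread('pics/t29.png')[125:170,375:435];b=cv2.imread('pics/s29.png')[85:175,120:190]
cv2.imwrite('pics/t29c.png',cv2.resize(a,None,fx=10,fy=10,interpolation=2));cv2.imwrite('pics/s29c.png',cv2.resize(b,None,fx=6,fy=6,interpolation=2))
E
```

```text
[ 0.50243374 -0.23021451  0.17691057] [-3.07584561e+00  6.38915583e-01  5.53577536e-05] [ 0.    -0.    -0.001 -0.001 -0.002  0.001  0.001] 0.03753458697407868 37.825
```

View pics/t29c.png

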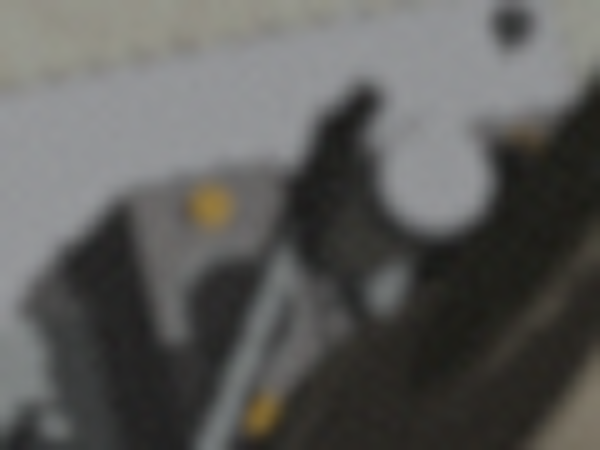

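View pics/s29c.png

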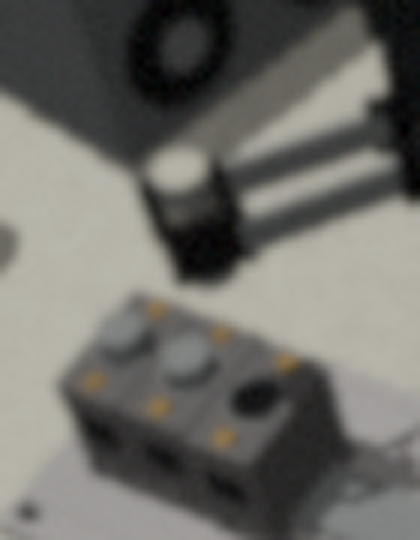

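```bash
python3 -c "
from bench import finish_job
print(finish_job())"
```

```text
the job is handed in; nothing more can be done
None
```

The job is handed in at about 38 s. The loose base sits flush against the bank. The fat fuse is held upright in the tongs over that base's opening, its lower end about 8 cm above the base top.

**Final checks:**
- **Fuse position:** Both cameras put the fuse within about 1.5 mm of the opening's centre line. The lower end is at about 0.155 m and the base top at 0.075 m. The wrist view gave a distance to the fuse about 8 mm shorter, at the very edge of that picture. I went with the two fixed cameras.
- **Base:** It still showed flush in the last scene picture.
- **Grip:** The gripper held 37.5 mm over the paddles with 45 N set. The expected figure was about 40 mm.
- **Bystanders:** I did not touch the slim fuse or the wire spool. Both were where they started in the last full top view.

**What went wrong first:**
- **Base tipped back:** My first three pushes, and a fourth I stopped part-way, only tipped the base, because a wide part of the gripper pressed it too high. It fell back, leaving a gap of roughly 20 mm. A push with the gripper tilted and the fingertips low then slid it flush, and it stayed there.
- **High force on the first push:** The wrist read about 72 N upward and about 88 N in total, under the 120 N wrist limit. Part of that came from the gripper's linkage on the base. I could not rule out that it passed the 40 N limit for the gripper's body.

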